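# Pack the gift box and blow off the chaff

### The arm

A 6-joint arm with a two-finger parallel gripper is mounted at the origin on the work surface. World frame = base frame: x ahead of the robot, y to its left, z up, the work surface at z = 0. Lengths are in m, angles in degrees, forces in N, time in s.
With the tool pointing down it reaches from about 0.4 to 0.825 m from the base axis. Payload 7 kg.
Tool frame: the origin (TCP) lies at the very end of the fingers, on their centre line; the grasp point (between the pads) lies r.pinch_z behind it (r.pinch_z is the distance from the TCP to the grasp point, in m); z points along the fingers, y is the direction in which the jaws open and shut (so a half turn about z gives the same grasp; the last joint's range is limited). The gripper opens to 88 mm and grips with 3 to 60 N. Pads are 19 mm wide; open, the fingers measure 130 mm over their backs; the gripper's body (78 mm by 193 mm) begins 47 mm behind the grasp point.
Start: joints at [88.871, 20.546, 0.682, 0, -70.136, -16.507], TCP at [0.205, 0.643, 0.227] pointing down, gripper open.
Joint ranges: [-176.03, 176.03], [-82.01, 121.73], [-58.28, 71.71], [-173.87, 95.51], [-174.79, -0.11], [-173.66, 173.66]. Speed limits (degrees/s): [136.94, 136.94, 172.46, 180, 180, 180].

### API

Orientations are given as [roll, pitch, yaw] about the fixed x, y, z axes, in that order (R = Rz(yaw) Ry(pitch) Rx(roll)).
In Python, from plant import r gives the robot as it stands. The module is installed in compiled form; this text tells all that it offers.
- The arm moves only by the tool servo_tool, never from a script. Its argument "steps" is a list of rows, each a list of 5 numbers: the finger opening in cm, from 0 to 8.76, then the shift along the tool's x, y, z in cm, then the turn about the tool's z in degrees. In form: [[fingers, x, y, z, spin], ...]. A call has 1 to 8 rows; each row shifts and turns the commanded pose from where the row before left it, along the tool's axes as they then stand; what a row does not reach is not made up. A row lasts 1/8 s, in which the tool goes at most 62.5 mm and 10.7 degrees, less where a joint would pass 70% of its speed; a pose out of reach is approached as far as the arm can. A call with a gripper value outside its range is refused whole. The fingers move at their own pace and stop on an object; "squeeze" is the grip in N (left out, the last holds). Time passes only in rows, so rows that do not move let the fingers close. It gives the time, the measured TCP pose, the force and the opening at its end, in the units of the state.
- r.get_state(): the state, without advancing time (a new reading comes with each control period).
- r.capture(name): name is "scene" or "top" or "wrist"; returns the picture (420x560x3 uint8, red, green, blue); there is no depth.
- r.calibration(name): a dict with "K" (3x3 intrinsics, pixels), "dist_coeffs" ([k1, k2, p1, p2, k3] as OpenCV has them; the pictures are not rectified), "rvec" (rotation vector, rad) and "tvec" (3), from world to camera coordinates, as OpenCV has them; the wrist camera has in their place "tool_from_camera" (4x4, takes a point from camera to tool coordinates, whose origin is the TCP and whose axes are the flange's). Camera axes: x right, y down, z forward; pixel columns grow to the right and rows downward; lengths in m; the calibration is good to about 2 mm. A picture is of the moment at which its call begins: read the wrist's pose just before it. calibration takes no time and is no camera call.
- r.close_job(): hands the job in, once; it reports no verdict.
The state is a dict: "time_s": time; "joints": joint angles; "qd": joint speeds; "joint_torque": joint torques, N m; "tcp_pos": TCP position; "eef_rot": TCP orientation; "contact_force": force on the tool from outside, world axes, zero at the start; "moment": the same for the moment, N m; "gripper_width": finger opening in m.
Only numpy, scipy, OpenCV 4.12 (cv2) and the standard library are available. Lean on these libraries where they do the work, as an engineer would, in place of code of your own. Each camera call takes 0.05 s, during which the arm holds its last target.

### The job

Pack the long wooden case and all the small straw-wrapped bottles and square wooden caddies that are out on the bench into the open wooden packing box, each standing upright flat on the box's floor. Only when all are in, flip the blower's lock-off lever fully forward, squeeze its paddle fully against the handle for about two seconds to blow the chaff off the goods, then let the paddle go and flip the lever fully back to locked. Leave the other tools and things on the bench where they are.

Things in the scene. Friction and masses are not known exactly. Their poses are not given: they have to be found in the camera images.
- box: Open wooden packing box, fixed. Inside 140 mm (along its x) by 198 mm (y); walls 8 mm; inner floor 8 mm and rim 60 mm above the bench. Origin: centre of its underside; z up. It just holds the case plus four small items: the case along the box's x at one y end, the others two by two beside it, about 6 mm around each.
- case: Long lidded wooden case 126 x 58 mm, 62 mm tall, with an upright bar handle on its lid: 60 mm long along the case's x, 14 mm thick along y, standing 30 mm above the lid (top at 92 mm). 0.3 kg. Origin: centre of its underside; x along its length, z up. Always present.
- bottle1: Small straw-wrapped bottle with a plain cap, round: body 56 mm in diameter up to 66 mm, tapering to a shoulder at 85 mm, then a 26 mm wide neck and cap up to 115 mm. 0.22 kg. Origin: centre of its underside; z runs up the bottle. May be absent. Neck and cap are gripped anywhere between 85 and 115 mm up.
- bottle2: Small straw-wrapped bottle with a plain cap, round: body 56 mm in diameter up to 66 mm, tapering to a shoulder at 85 mm, then a 26 mm wide neck and cap up to 115 mm. 0.22 kg. Origin: centre of its underside; z runs up the bottle. May be absent. Neck and cap are gripped anywhere between 85 and 115 mm up.
- bottle3: Small straw-wrapped bottle with a plain cap, round: body 56 mm in diameter up to 66 mm, tapering to a shoulder at 85 mm, then a 26 mm wide neck and cap up to 115 mm. 0.22 kg. Origin: centre of its underside; z runs up the bottle. May be absent. Neck and cap are gripped anywhere between 85 and 115 mm up.
- caddy1: Square wooden tea caddy: 58 x 58 mm, 70 mm tall, with a round wooden knob 24 mm across standing 30 mm above its lid (top at 100 mm). 0.18 kg. Origin: centre of its underside; x, y along its sides, z up. May be absent.
- caddy2: Square wooden tea caddy: 58 x 58 mm, 70 mm tall, with a round wooden knob 24 mm across standing 30 mm above its lid (top at 100 mm). 0.18 kg. Origin: centre of its underside; x, y along its sides, z up. May be absent.
- blower: Bench air blower, fixed, nozzle along its +y toward the box. Origin on the bench under it; z up. Handle: level bar 40 x 40 mm, y = -105 to 85 mm, 55 to 95 mm above the bench; cradle posts below at y = -90 and 45 mm (20 mm wide); foot 12 mm high. Fan housing y = 85 to 115 mm, top at 107 mm. Paddle on the -x side, lock-off lever on top.
- paddle (a joint): Paddle switch: plate 165 mm long, 24 tall, 6 thick on the handle's -x side, 75 mm above the bench, hinged upright at its rear (blower y = -95 mm). Rad: 0 sprung out, 0.10 squeezed fully in. About 5 to 10 N at paddle_pad (7 mm travel there); springs back when let go. Blocked at about 0.02 while the lock-off lever is back.
- paddle_pad (a point): Point on the paddle's outer face, 70 mm ahead of its hinge, 75 mm above the bench: a good place to squeeze. Paddle and handle measure about 55 mm across (blower x) there at rest, 48 mm squeezed; the handle's centre line lies about 35 mm further along blower +x.
- lockoff (a joint): Lock-off lever on the handle: steel tab 12 mm wide (blower x), 6 thick, 36 long, on an axle along blower x at blower y = 50 mm, 102 mm above the bench. Rad: 0 (to 0.15 at start) back, leaning 0.6 rad away from the nozzle, paddle locked; 1.2 fully forward, leaning 0.6 rad to the nozzle (+y), paddle free. About 1.2 N at its tip; stays where left.
- lockoff_tip (a point): Upper end of the lock-off tab, 22 mm to the -x side of the blower's centre line, about 132 mm above the bench when back or forward (138 mm when upright); it travels about 40 mm along the blower's y.
- pliers: Pliers lying flat, 150 mm long, 13 mm tall. Bystander, to be left alone; origin at its underside.
- tape: Paper tape roll lying flat, 70 mm across, 24 mm tall. Bystander, to be left alone; origin at its underside.
- cup: Blue ceramic cup, 64 mm across, 70 mm tall. Bystander, to be left alone; origin at its underside.
- mallet: Wooden mallet lying down, 240 mm long. Bystander, to be left alone; origin at its underside.
- brush: Hand brush lying down, 180 mm long. Bystander, to be left alone; origin at its underside.
- spool: Empty wooden spool standing up, 52 mm across, 50 mm tall. Bystander, to be left alone; origin at its underside.
Not all that is in view belongs to the job. Leave any purple or turquoise look-alike of the bottle1 alone.

How it is judged:
By the outcome, as a careful person would: the job done as asked, in the order asked, and still so for the second after the job is handed in, with the robot touching nothing.
Of bottle1, bottle2, bottle3, caddy1, caddy2 only 3 to 4 are there at a start; the rules pass over those that are not, and their reading is None.
At some moment in a run one of caddy1, caddy2, case may be knocked a few centimetres aside while the robot is not near it.
It also fails if it takes over 200 s, if anything falls off the work surface, if the arm or the gripper's body presses on something with over 40 N, if the wrist force passes 120 N, or if a joint passes its speed limit or range.

## Working session

There is one attempt and no reset: what is moved stays moved. The work goes in short steps, Python scripts to look and compute and a tool call to move; the robot and the scene stay as the last step left them, time stands still between calls to the robot, and variables do not carry over. Pictures are saved under pics/ and viewed, and the job is handed in when it is done.

Besides the shell and the picture viewer there is one more tool, called by a JSON object that holds its "api" and its "payload", one argument or row to a line. servo_tool: Moves the arm, as the interface text tells. Its arguments: {"type":"object","properties":{"steps":{"type":"array","items":{"type":"array","items":{"type":"number"}}},"squeeze":{"type":"number"}},"required":["steps"]}

```bash
mkdir -p pics
python3 - <<'E'
from plant import r
import cv2
print(r.get_state()); print(r.pinch_z)
for n in ["scene","top","wrist"]:
    im=r.capture(n); cv2.imwrite(f"pics/{n}0.png",im[:,:,::-1])
    print(n,r.calibration(n))
E
```

```text
{'time_s': 0.0, 'joints': array([ 8.88720104e+01,  2.05898419e+01,  6.33640050e-01, -1.91304903e-02,
       -7.01373106e+01, -1.65077620e+01]), 'qd': array([-0.15719228,  0.049527  ,  0.053118  , -0.01902672, -0.02617492,
       -0.04487709]), 'joint_torque': array([-1.03976232e-03, -5.82718384e+01,  2.93053150e+01,  6.99693024e+00,
        6.76166557e-03, -1.65766774e-04]), 'tcp_pos': array([0.20437481, 0.64279309, 0.22564278]), 'eef_rot': array([ 1.79905232e+02, -9.33080959e-03, -1.76422586e+01]), 'contact_force': array([-0.03220262,  0.64758885, -0.64517765]), 'moment': array([ 0.04176993, -0.00664373,  0.02052214]), 'gripper_width': 0.08757966405599997}
0.0188
scene {'K': array([[452.57199379,   0.        , 282.0207883 ],
       [  0.        , 452.57199379, 211.85190258],
       [  0.        ,   0.        ,   1.        ]]), 'dist_coeffs': array([-0.10535967,  0.        ,  0.        ,  0.        ,  0.        ]), 'rvec': array([ 0.84174727,  2.42938214, -1.22333878]), 'tvec': array([ 0.3717453 , -0.14796003,  1.55828294])}
top {'K': array([[541.65733794,   0.        , 273.43899774]
[... 216 characters left out ...]
, -2.20640876,  0.07797601]), 'tvec': array([0.05932189, 0.52960576, 1.44296815])}
wrist {'K': array([[356.75425558,   0.        , 282.42126745],
       [  0.        , 356.75425558, 211.87477265],
       [  0.        ,   0.        ,   1.        ]]), 'dist_coeffs': array([-0.09283572,  0.        ,  0.        ,  0.        ,  0.        ]), 'tool_from_camera': array([[ 9.01953801e-05, -9.65961646e-01, -2.58685312e-01,
         6.80979041e-02],
       [ 9.99999995e-01,  9.93190918e-05, -2.22009271e-05,
         4.12481767e-04],
       [ 4.71376344e-05, -2.58685309e-01,  9.65961650e-01,
        -1.58472818e-01],
       [ 0.00000000e+00,  0.00000000e+00,  0.00000000e+00,
         1.00000000e+00]])}
```

View pics/top0.png

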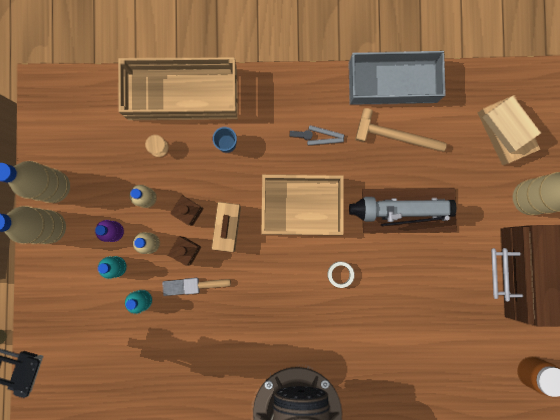

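View pics/scene0.png

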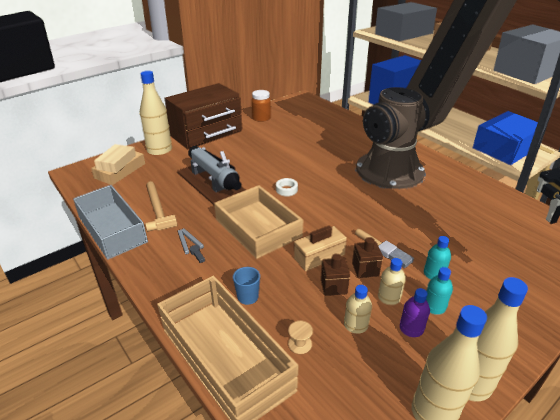

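View pics/wrist0.png

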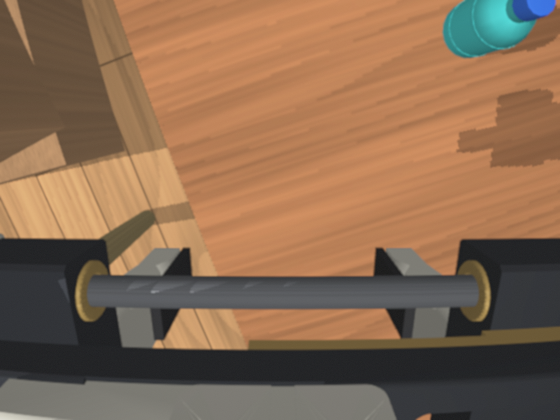

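The top view shows the case (226,227), caddies (187,210) and (184,250), small bottles (141,196) and (146,243), the box (302,205), and the blower (405,209). I'll zoom in and measure.

```bash
cat > h.py <<'E'
import numpy as np, cv2
from plant import r
from scipy.spatial.transform import Rotation as Ro
def cam(n):
    c=r.calibration(n); K=c["K"]; d=c["dist_coeffs"]
    if n=="wrist":
        s=r.get_state(); T=np.eye(4); T[:3,:3]=Ro.from_euler("xyz",s["eef_rot"],degrees=True).as_matrix(); T[:3,3]=s["tcp_pos"]
        W=T@c["tool_from_camera"]; Rw=W[:3,:3]; o=W[:3,3]
    else:
        R=cv2.Rodrigues(c["rvec"])[0]; Rw=R.T; o=-R.T@c["tvec"]
    return K,d,Rw,o
def p2w(n,uv,z,c=None):
    K,d,Rw,o=c or cam(n)
    q=cv2.undistortPoints(np.array(uv,float).reshape(-1,1,2),K,d).reshape(-1,2)
    D=np.c_[q,np.ones(len(q))]@Rw.T
    t=(np.broadcast_to(z,len(q))-o[2])/D[:,2]
    return o+D*t[:,None]
def w2p(n,P,c=None):
    K,d,Rw,o=c or cam(n)
    return cv2.projectPoints(np.array(P,float).reshape(-1,3),Rw.T@np.eye(3),-Rw.T@o,K,d)[0].reshape(-1,2)
def snap(n,f,crop=None,k=1):
    im=r.capture(n)[:,:,::-1].copy()
    cv2.imwrite(f"pics/{f}_raw.png",im)
    if crop: 
        a,b,c,d=crop; im=im[b:d,a:c]
    im=cv2.resize(im,None,fx=k,fy=k,interpolation=cv2.INTER_CUBIC); cv2.imwrite(f"pics/{f}.png",im)
E
python3 - <<'E'
import cv2
im=cv2.imread("pics/top0.png")
cv2.imwrite("pics/a.png",cv2.resize(im[170:290,110:250],None,fx=5,fy=5,interpolation=cv2.INTER_CUBIC))
cv2.imwrite("pics/b.png",cv2.resize(im[165:245,255:465],None,fx=3.8,fy=3.8,interpolation=cv2.INTER_CUBIC))
E
```

```text
(no output)
```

View pics/a.png

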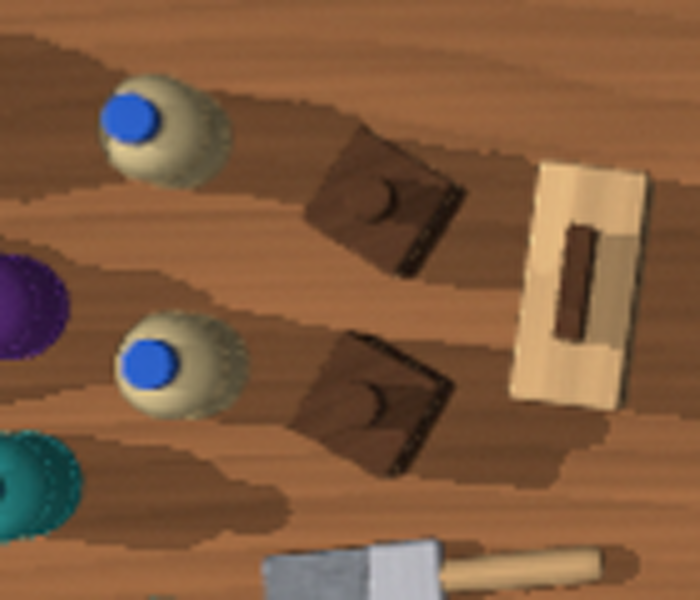

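View pics/b.png

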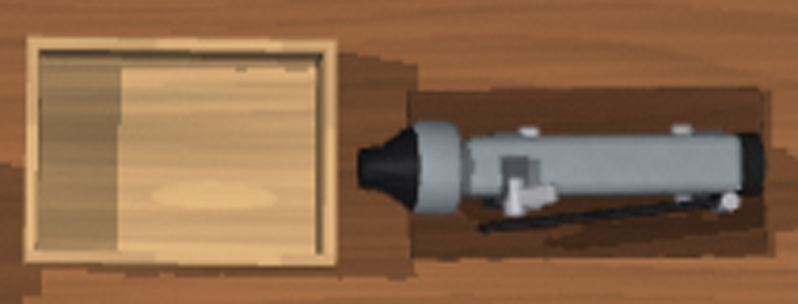

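Run:
```python
from h import *
np.set_printoptions(precision=4,suppress=True)
A=lambda l:[(110+(x+.5)/5-.5,170+(y+.5)/5-.5) for x,y in l]
B=lambda l:[(255+(x+.5)/3.8-.5,165+(y+.5)/3.8-.5) for x,y in l]
c=cam("top"); print("cam",c[3])
def rect(n,l,z,f=A):
    P=p2w("top",f(l),z)[:,:2]; e=np.roll(P,-1,0)-P
    print(n,P.mean(0),"edges",np.linalg.norm(e,axis=1),"ang",np.degrees(np.arctan2(e[:,1],e[:,0])))
rect("cadA",[(363,127),(456,183),(398,272),(303,212)],.07)
rect("cadB",[(350,338),(443,388),(388,474),(288,424)],.07)
rect("case",[(541,163),(645,174),(614,408),(510,396)],.062)
rect("bar",[(571,224),(598,228),(584,342),(556,338)],.092)
print("caps",p2w("top",A([(131,118),(150,364)]),.115)[:,:2])
print("bodies", p2w("top",A([(172,130),(185,365)]),.05)[:,:2])
rect("box",[(27,38),(336,40),(336,266),(26,264)],.06,B)
rect("boxin",[(39,50),(322,52),(322,254),(38,250)],.06,B)
rect("handle",[(470,137),(741,135),(741,194),(470,196)],.095,B)
print("housing",p2w("top",B([(418,122),(460,122),(460,212),(418,212)]),.1)[:,:2])
print("lever",p2w("top",B([(556,192),(515,208)]),[.132,.105])[:,:2])
print("paddle",p2w("top",B([(482,228),(715,203)]),.087)[:,:2])
```

```text
cam [0.4332 0.0585 1.4748]
cadA [0.5357 0.2792] edges [0.0565 0.0549 0.0584 0.0537] ang [-121.9376  146.5478   56.8797  -35.4314]
cadB [0.4284 0.2862] edges [0.0547 0.0521 0.0577 0.0541] ang [-119.0894  146.9344   62.6146  -36.1166]
case [0.4895 0.178 ] edges [0.0547 0.123  0.0544 0.1224] ang [-96.9197 171.8518  82.4995  -8.0215]
bar [0.4893 0.1756] edges [0.0139 0.0586 0.0144 0.0586] ang [-99.322  172.4558  80.9633  -7.9969]
caps [[0.5747 0.3963]
 [0.4513 0.3867]]
bodies [[0.5748 0.391 ]
 [0.4513 0.3842]]
box [ 0.5443 -0.0245] edges [0.2137 0.1562 0.2128 0.1563] ang [-91.2543 178.6339  88.7658  -1.0577]
boxin [ 0.5446 -0.0238] edges [0.1956 0.1396 0.1951 0.1383] ang [-91.2874 178.6592  88.3274  -1.1124]
handle [ 0.5278 -0.3061] edges [0.1804 0.0396 0.1801 0.0397] ang [-90.4758 177.892   89.5691  -1.6175]
housing [[ 0.5586 -0.1811]
 [ 0.5581 -0.2091]
 [ 0.4978 -0.2074]
 [ 0.4982 -0.1795]]
lever [[ 0.5084 -0.2639]
 [ 0.4997 -0.243 ]]
paddle [[ 0.4874 -0.2244]
 [ 0.502  -0.3806]]
```

```bash
cat >> h.py <<'E'
def go(x,y,z,yaw=None,show=True):
    s=r.get_state(); p=s["tcp_pos"]; R=Ro.from_euler("xyz",s["eef_rot"],degrees=True)
    cy=s["eef_rot"][2]; sp=0 if yaw is None else -(yaw-cy)
    sp=(sp+180)%360-180
    R2=R*Ro.from_euler("z",sp,degrees=True)
    d=np.array([x,y,z])-p
    print("spin %.1f"%sp,"| tool cm after spin:",np.round(R2.inv().apply(d)*100,2),"| before spin:",np.round(R.inv().apply(d)*100,2))
E
python3 -c "
from h import *
go(.47,.178,.22,-8)"
```

```text
spin -9.6 | tool cm after spin: [32.77 42.34  0.63] | before spin: [39.4  36.26  0.63]
```

{"api": "servo_tool", "payload": {
  "steps": [
    [4, 0, 0, 0, -9.6],
    [4, 3, 4, 0, 0],
    [4, 3, 4, 0, 0],
    [4, 3, 4, 0, 0],
    [4, 3, 4, 0, 0],
    [4, 3, 4, 0, 0],
    [4, 3, 4, 0, 0],
    [4, 3, 4, 0, 0]
  ],
  "squeeze": 30
}}

```text
time_s: 1.15
tcp_pos: [0.3737, 0.3351, 0.2266]
eef_rot: [-180.0, 0.0, -8.0]
contact_force: [0.9, 0.6, 0.2]
gripper_width: 0.0402
```

{"api": "servo_tool", "payload": {
  "steps": [
    [4, 3, 4, 0, 0],
    [4, 3, 4, 0, 0],
    [4, 3, 4, 0, 0],
    [4, 2.8, 2.3, 0, 0],
    [4, 0, 0, 0, 0],
    [4, 0, 0, 0, 0]
  ]
}}

```text
time_s: 1.9
tcp_pos: [0.47, 0.1784, 0.2263]
eef_rot: [180.0, 0.0, -8.1]
contact_force: [0.3, 0.1, 0.1]
gripper_width: 0.0399
```

```bash
python3 -c "
from h import *
s=r.get_state();print(s['tcp_pos'],s['eef_rot'],s['time_s'])
snap('wrist','w1')
snap('top','t1')"
```

```text
[0.46995697 0.17844362 0.22633035] [ 1.79988869e+02  2.45640474e-02 -8.08400397e+00] 1.9
```

View pics/w1.png

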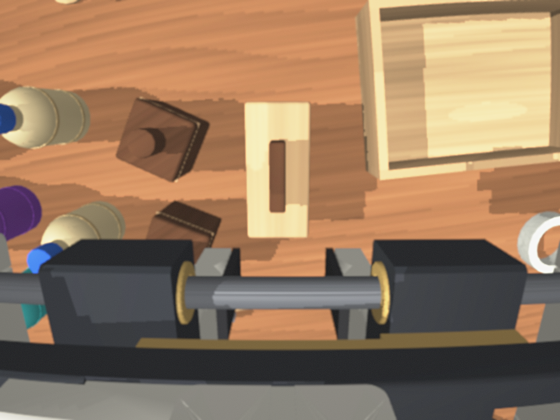

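View pics/t1.png

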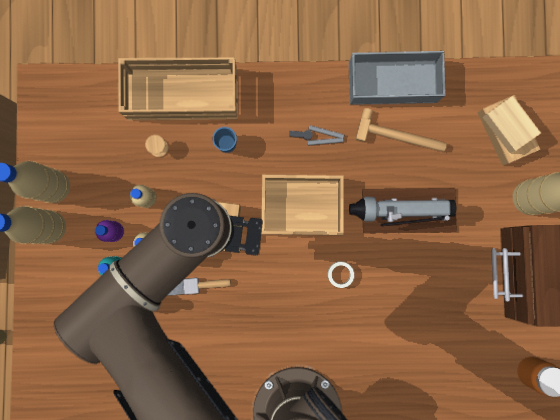

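Wrist view: the case's bar spans (270,141)-(285,213), parallel to the image axis. Everything is where it was before.

```bash
python3 -c "
from h import *
P=p2w('wrist',[(270,141),(285,141),(285,213),(270,213)],.092)[:,:2];print(P.mean(0),P)
P=p2w('wrist',[(245,102),(309,102),(308,237),(247,237)],.062)[:,:2];print(P.mean(0),P)
b=p2w('wrist',[(369,3),(381,172)],.06);print('box inner left rim',b)
P=p2w('wrist',[(150,142)],.1);print('knob',P)
go(.489,.1765,.066,-8)
"
```

```text
[0.48891367 0.18031781] [[0.51966829 0.18203498]
 [0.51797342 0.17000256]
 [0.45811981 0.17829672]
 [0.45989314 0.19093699]]
[0.48899129 0.18095989] [[0.5544265  0.20002235]
 [0.5466063  0.14465745]
 [0.42341926 0.16069215]
 [0.4315131  0.21846763]]
box inner left rim [[0.62163294 0.08372335 0.06      ]
 [0.47600773 0.08612344 0.06      ]]
knob [[0.5334296  0.27672552 0.1       ]]
spin 0.0 | tool cm after spin: [ 1.94 -0.02 16.05] | before spin: [ 1.94 -0.02 16.05]
```

{"api": "servo_tool", "payload": {
  "steps": [
    [4, 1.9, -0.2, 3, 0],
    [4, 0, 0, 4, 0],
    [4, 0, 0, 4, 0],
    [4, 0, 0, 3, 0],
    [4, 0, 0, 2.0, 0],
    [4, 0, 0, 0, 0],
    [4, 0, 0, 0, 0]
  ]
}}

```text
time_s: 2.88
tcp_pos: [0.4896, 0.1787, 0.0674]
eef_rot: [-180.0, -0.1, -8.0]
contact_force: [0.3, -0.2, 0.9]
gripper_width: 0.0398
```

```bash
python3 -c "
from h import *
s=r.get_state();print(s['tcp_pos'],s['contact_force'])
snap('wrist','w2')"
```

```text
[0.48957373 0.17874851 0.06744154] [ 0.3479999  -0.18242616  0.9310134 ]
```

View pics/w2.png

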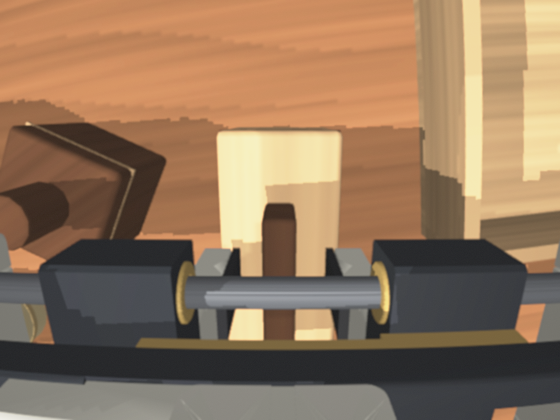

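{"api": "servo_tool", "payload": {
  "steps": [
    [1, 0, 0, 0, 0],
    [1, 0, 0, 0, 0],
    [1, 0, 0, 0, 0],
    [1, 0, 0, 0, 0],
    [1, 0, 0, 0, 0]
  ],
  "squeeze": 40
}}

```text
time_s: 3.55
tcp_pos: [0.4891, 0.1778, 0.0665]
eef_rot: [180.0, 0.0, -8.0]
contact_force: [-1.4, 1.4, 0.8]
gripper_width: 0.0138
```

{"api": "servo_tool", "payload": {
  "steps": [
    [1, 0, 0, -1, 0],
    [1, 0, 0, -3, 0],
    [1, 0, 0, -4, 0],
    [1, 0, 0, -4, 0],
    [1, 0, 0, 0, 0],
    [1, 0, 0, 0, 0]
  ]
}}

```text
time_s: 4.3
tcp_pos: [0.4886, 0.1775, 0.1862]
eef_rot: [180.0, 0.0, -8.1]
contact_force: [0.4, 0.2, -2.1]
gripper_width: 0.0136
```

```bash
python3 -c "
from h import *
s=r.get_state();print(s['tcp_pos'],s['contact_force'])
snap('wrist','w3')
c,sn=np.cos(np.radians(-1.2)),np.sin(np.radians(-1.2))
ctr=np.array([.5445,-.022])
for n,(x,y) in dict(case=(0,-64),a=(33,0),b=(-33,0),c=(33,64),d=(-33,64)).items(): print(n,ctr+np.array([c*x-sn*y,sn*x+c*y])/1000)
t=ctr+np.array([sn*64,-c*64])/1000
t=ctr-np.array([-sn,c])*.064
go(t[0],t[1],.19,-1.2)"
```

```text
[0.48858273 0.17751367 0.18619964] [ 0.37463343  0.22442673 -2.09355   ]
case [ 0.54315969 -0.08598596]
a [ 0.57749276 -0.0226911 ]
b [ 0.51150724 -0.0213089 ]
c [0.57883308 0.04129486]
d [0.51284755 0.04267706]
spin -6.9 | tool cm after spin: [ 6.03 26.21 -0.43] | before spin: [ 9.11 25.31 -0.43]
```

View pics/w3.png

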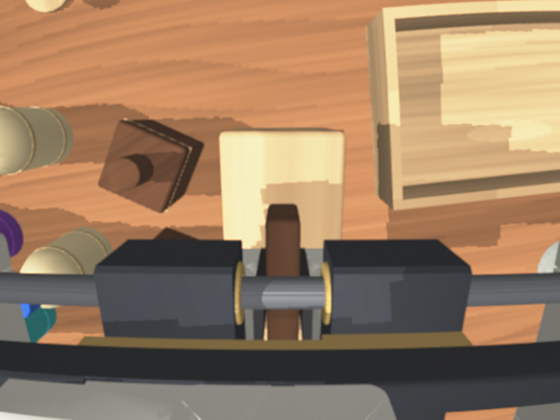

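{"api": "servo_tool", "payload": {
  "steps": [
    [1, 0, 0, 0, -6.9],
    [1, 0.7, 3, 0, 0],
    [1, 0.7, 4, 0, 0],
    [1, 0.7, 4, 0, 0],
    [1, 1, 4, 0, 0],
    [1, 1, 4, 0, 0],
    [1, 1, 4, 0, 0],
    [1, 0.9, 3.2, 0, 0]
  ]
}}

```text
time_s: 5.35
tcp_pos: [0.5433, -0.0869, 0.1849]
eef_rot: [180.0, 0.2, -1.2]
contact_force: [-0.2, 0.4, -2.4]
gripper_width: 0.0136
```

{"api": "servo_tool", "payload": {
  "steps": [
    [1, 0, 0, 2, 0],
    [1, 0, 0, 2, 0],
    [1, 0, 0, 0, 0],
    [1, 0, 0, 0, 0]
  ]
}}

```text
time_s: 5.85
tcp_pos: [0.5441, -0.0853, 0.1465]
eef_rot: [180.0, 0.0, -1.1]
contact_force: [0.5, 0.2, -3.1]
gripper_width: 0.0135
```

```bash
python3 -c "
from h import *
s=r.get_state();print(s['tcp_pos'],s['eef_rot'],s['contact_force'])
snap('wrist','w4')
snap('top','t4',(240,150,380,255),5)"
```

```text
[ 0.54412042 -0.08525113  0.14654881] [ 1.79972786e+02  3.94586791e-02 -1.11040000e+00] [ 0.48252148  0.19419909 -3.06023066]
```

View pics/w4.png

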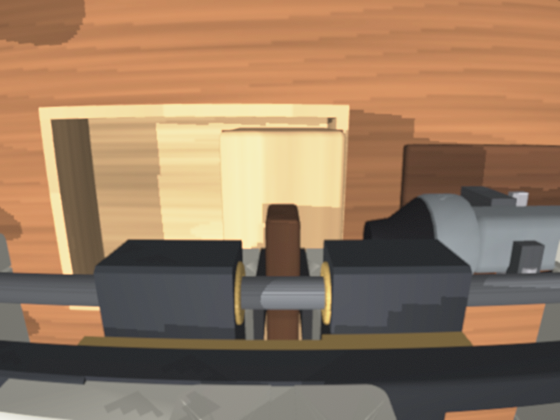

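View pics/t4.png

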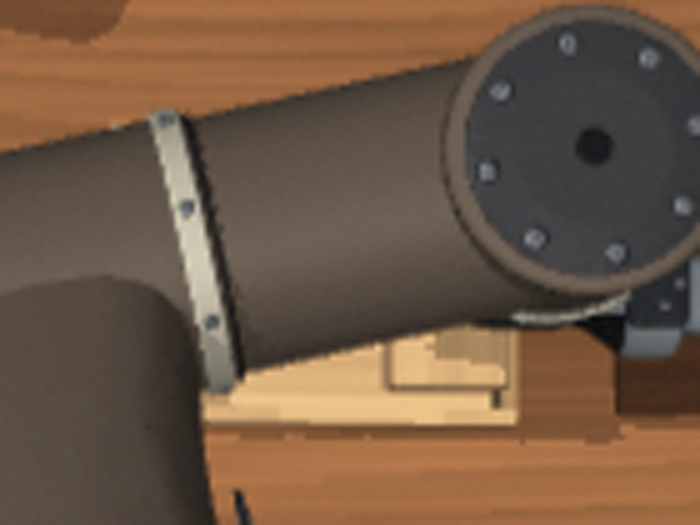

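```bash
python3 -c "
from h import *
P=p2w('wrist',[(40,110),(349,106),(53,119),(333,118),(348,180)],.06);print(P)
P=p2w('wrist',[(222,130),(345,130)],.146+.062-.067);print(P)
"
```

```text
[[ 0.62386969  0.08297453  0.06      ]
 [ 0.61918512 -0.13102986  0.06      ]
 [ 0.61714508  0.07392879  0.06      ]
 [ 0.61144398 -0.12037404  0.06      ]
 [ 0.56904044 -0.13143576  0.06      ]]
[[ 0.60743472 -0.05892405  0.141     ]
 [ 0.60636483 -0.11473139  0.141     ]]
```

{"api": "servo_tool", "payload": {
  "steps": [
    [1, 0, 0, 2, 0],
    [1, 0, 0, 2, 0],
    [1, 0, 0, 1.5, 0],
    [1, 0, 0, 1, 0],
    [1, 0, 0, 0.5, 0],
    [1, 0, 0, 0.2, 0],
    [1, 0, 0, 0, 0]
  ]
}}

```text
time_s: 6.82
tcp_pos: [0.5444, -0.0852, 0.0749]
eef_rot: [-180.0, -0.0, -1.1]
contact_force: [-0.3, 0.1, -3.3]
gripper_width: 0.0137
```

{"api": "servo_tool", "payload": {
  "steps": [
    [1, 0, 0, 0.1, 0],
    [1, 0, 0, 0, 0],
    [1, 0, 0, 0, 0]
  ]
}}

```text
time_s: 7.2
tcp_pos: [0.5445, -0.0852, 0.0745]
eef_rot: [-180.0, -0.1, -1.1]
contact_force: [-2.9, 1.6, 5.8]
gripper_width: 0.0136
```

Contact with the floor; release gently and look.

{"api": "servo_tool", "payload": {
  "steps": [
    [2.6, 0, 0, 0, 0],
    [2.6, 0, 0, 0, 0],
    [2.6, 0, 0, 0, 0],
    [2.6, 0, 0, -3, 0],
    [2.6, 0, 0, -4, 0],
    [2.6, 0, 0, -4, 0],
    [4, 0, 0, -2, 0],
    [4, 0, 0, 0, 0]
  ]
}}

```text
time_s: 8.2
tcp_pos: [0.545, -0.0852, 0.2053]
eef_rot: [-180.0, -0.2, -1.1]
contact_force: [0.9, 0.4, -0.8]
gripper_width: 0.0381
```

```bash
python3 -c "
from h import *
snap('wrist','w5')
go(.535,.279,.2,-33.5)"
```

```text
spin 32.4 | tool cm after spin: [-20.87 -29.86   0.4 ] | before spin: [ -1.65 -36.39   0.4 ]
```

View pics/w5.png

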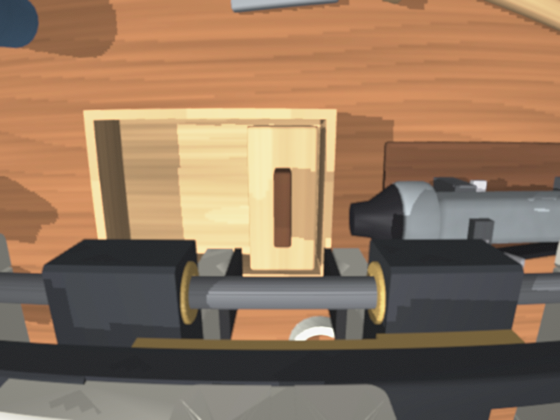

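Case sits in the −y end with gaps all round. Next: caddy A.

{"api": "servo_tool", "payload": {
  "steps": [
    [4, -0.4, -4, 0, 3],
    [4, -0.4, -6, 0, 0],
    [4, -0.4, -6, 0, 0],
    [4, -0.4, -6, 0, 0],
    [4, -0.5, -6, 0, 0],
    [4, -0.5, -6, 0, 10],
    [4, 0, -0.4, 0, 10],
    [4, 0, 0, 0, 9.4]
  ]
}}

```text
time_s: 9.25
tcp_pos: [0.5407, 0.2604, 0.2015]
eef_rot: [179.8, 0.1, -33.8]
contact_force: [-0.7, -0.6, 0.7]
gripper_width: 0.0397
```

```bash
python3 -c "
from h import *
go(.51,.2955,.2,-33.5)"
```

```text
spin -0.3 | tool cm after spin: [-4.5  -1.23  0.15] | before spin: [-4.5  -1.21  0.15]
```

{"api": "servo_tool", "payload": {
  "steps": [
    [4, -4.5, -1.2, 0, 0],
    [4, 0, 0, 0, 0],
    [4, 0, 0, 0, 0]
  ]
}}

```text
time_s: 9.62
tcp_pos: [0.5102, 0.2942, 0.2025]
eef_rot: [179.9, 0.0, -33.5]
contact_force: [-0.9, -0.0, -0.1]
gripper_width: 0.04
```

```bash
python3 -c "
from h import *
s=r.get_state();print(s['tcp_pos'],s['eef_rot'])
snap('wrist','w6')"
```

```text
[0.51024301 0.29415499 0.20253889] [ 1.79903611e+02  1.73824345e-02 -3.34881078e+01]
```

View pics/w6.png

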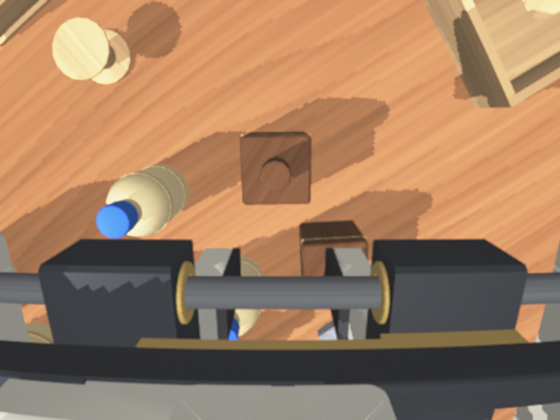

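Caddy A's lid spans (241,135)-(310,204) and its knob is at about (275,172). It is aligned with the jaws.

```bash
python3 -c "
from h import *
P=p2w('wrist',[(241,135),(310,136),(310,204),(242,203)],.07);print(P.mean(0),P)
print(p2w('wrist',[(275,172),(117,219)],[.1,.115]))
x,y=P.mean(0)[:2]
go(x,y,.076,-33.5)"
```

```text
[0.53445002 0.28353314 0.07      ] [[0.57358133 0.29094375 0.07      ]
 [0.54227452 0.24521055 0.07      ]
 [0.49481767 0.27541208 0.07      ]
 [0.52712656 0.3225662  0.07      ]]
[[0.53702325 0.28187684 0.1       ]
 [0.57452456 0.39598064 0.115     ]]
spin -0.0 | tool cm after spin: [ 2.57 -0.47 12.67] | before spin: [ 2.57 -0.47 12.67]
```

{"api": "servo_tool", "payload": {
  "steps": [
    [4, 2.6, -0.4, 3, 0],
    [4, 0, 0, 4, 0],
    [4, 0, 0, 3, 0],
    [4, 0, 0, 2.7, 0],
    [4, 0, 0, 0, 0],
    [2, 0, 0, 0, 0],
    [2, 0, 0, 0, 0],
    [2, 0, 0, 0, 0]
  ],
  "squeeze": 35
}}

```text
time_s: 10.68
tcp_pos: [0.5353, 0.2839, 0.0779]
eef_rot: [-179.9, -0.0, -33.5]
contact_force: [1.4, 0.9, 2.4]
gripper_width: 0.0229
```

{"api": "servo_tool", "payload": {
  "steps": [
    [2, 0, 0, 0, 0],
    [2, 0, 0, 0, 0]
  ]
}}

```text
time_s: 10.92
tcp_pos: [0.5354, 0.2841, 0.0779]
eef_rot: [-179.9, -0.1, -33.5]
contact_force: [-0.7, 0.3, 6.2]
gripper_width: 0.0229
```

{"api": "servo_tool", "payload": {
  "steps": [
    [2, 0, 0, -2, 0],
    [2, 0, 0, -4, 0],
    [2, 0, 0, -5, 0],
    [2, 0, 0, 0, 0],
    [2, 0, 0, 0, 0]
  ]
}}

```text
time_s: 11.55
tcp_pos: [0.5337, 0.283, 0.1858]
eef_rot: [179.9, 0.1, -33.6]
contact_force: [0.4, 0.4, -1.7]
gripper_width: 0.0233
```

```bash
python3 -c "
from h import *
snap('wrist','w7')
s=r.get_state();print(s['tcp_pos'],s['contact_force'])
go(.577,-.0225,.19,-1.2)"
```

```text
[0.53347521 0.28273825 0.1851407 ] [ 0.00745475 -0.32599696 -1.10819209]
spin -32.4 | tool cm after spin: [ 4.99 30.43 -0.46] | before spin: [20.5  23.03 -0.46]
```

View pics/w7.png

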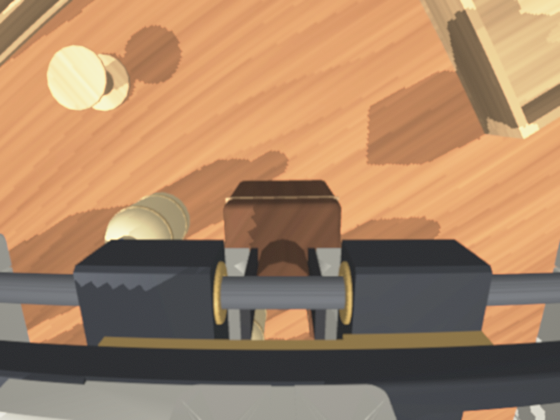

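{"api": "servo_tool", "payload": {
  "steps": [
    [2, 0, 0, 0, -10],
    [2, 0, 0, 0, -10.4],
    [2, 0, 2, 0, -10],
    [2, 0.5, 4, 0, -2],
    [2, 1, 5, 0, 0],
    [2, 1, 5, 0, 0],
    [2, 1, 5, 0, 0],
    [2, 1, 5, 0, 0]
  ]
}}

```text
time_s: 12.6
tcp_pos: [0.5679, 0.0211, 0.1849]
eef_rot: [180.0, 0.2, -1.1]
contact_force: [0.5, 0.4, -1.9]
gripper_width: 0.0235
```

```bash
python3 -c "
from h import *
go(.577,-.0225,.16,-1.2)"
```

```text
spin 0.1 | tool cm after spin: [1.01 4.34 2.49] | before spin: [1.   4.34 2.49]
```

{"api": "servo_tool", "payload": {
  "steps": [
    [2, 0.8, 2, 0, 0],
    [2, 0.1, 1.8, 1.5, 0],
    [2, 0, 0, 1, 0],
    [2, 0, 0, 0, 0],
    [2, 0, 0, 0, 0]
  ]
}}

```text
time_s: 13.22
tcp_pos: [0.577, -0.0145, 0.1614]
eef_rot: [180.0, 0.0, -1.1]
contact_force: [-0.4, 0.1, -1.1]
gripper_width: 0.0231
```

```bash
python3 -c "
from h import *
snap('wrist','w8')
s=r.get_state();print(s['tcp_pos'],s['eef_rot'],s['contact_force'])
go(.577,-.0225,.087,-1.2)"
```

```text
[ 0.57721854 -0.01451907  0.16178217] [-1.79998845e+02 -2.45946152e-02 -1.06558569e+00] [-0.30974269  0.38319935 -0.93834399]
spin 0.1 | tool cm after spin: [-0.01  0.8   7.48] | before spin: [-0.01  0.8   7.48]
```

View pics/w8.png

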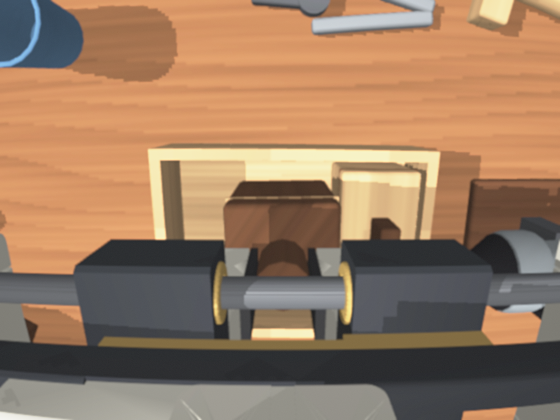

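```bash
python3 -c "
from h import *
print(p2w('wrist',[(331,165),(418,169),(162,159),(428,161)],[.07,.07,.06,.06]))
"
```

```text
[[ 0.61179137 -0.04936302  0.07      ]
 [ 0.60817803 -0.1119237   0.07      ]
 [ 0.61749542  0.07333538  0.06      ]
 [ 0.61259417 -0.12295606  0.06      ]]
```

{"api": "servo_tool", "payload": {
  "steps": [
    [2, 0, 0.7, 0, 0],
    [2, 0, 0, 2, 0],
    [2, 0, 0, 2, 0],
    [2, 0, 0, 2, 0],
    [2, 0, 0, 1, 0],
    [2, 0, 0, 0.4, 0],
    [2, 0, 0, 0, 0]
  ]
}}

```text
time_s: 14.15
tcp_pos: [0.5772, -0.0223, 0.0879]
eef_rot: [-180.0, -0.0, -1.1]
contact_force: [-1.1, 0.2, -1.6]
gripper_width: 0.023
```

{"api": "servo_tool", "payload": {
  "steps": [
    [2, 0, 0, 0.2, 0],
    [2, 0, 0, 0.1, 0],
    [2, 0, 0, 0, 0],
    [2, 0, 0, 0, 0]
  ]
}}

```text
time_s: 14.65
tcp_pos: [0.5775, -0.0221, 0.0859]
eef_rot: [-180.0, -0.1, -1.1]
contact_force: [-1.0, 0.6, 5.2]
gripper_width: 0.0231
```

{"api": "servo_tool", "payload": {
  "steps": [
    [3.6, 0, 0, 0, 0],
    [3.6, 0, 0, 0, 0],
    [3.6, 0, 0, 0, 0],
    [3.6, 0, 0, -3, 0],
    [3.6, 0, 0, -4, 0],
    [3.6, 0, 0, -4, 0],
    [4, 0, 0, 0, 0],
    [4, 0, 0, 0, 0]
  ]
}}

```text
time_s: 15.65
tcp_pos: [0.5766, -0.0223, 0.1942]
eef_rot: [-180.0, 0.0, -1.1]
contact_force: [0.1, -0.6, 0.7]
gripper_width: 0.04
```

```bash
python3 -c "
from h import *
snap('wrist','w9')
snap('top','t9')
go(.428-.026,.2865+.016,.2,-31.5)"
```

```text
spin 30.4 | tool cm after spin: [-31.83 -18.6   -0.64] | before spin: [-18.07 -32.14  -0.64]
```

View pics/w9.png

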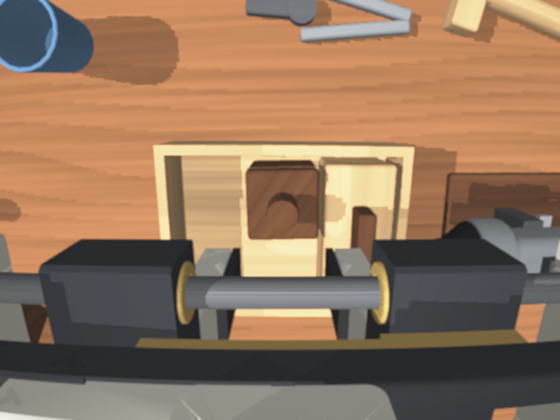

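View pics/t9.png

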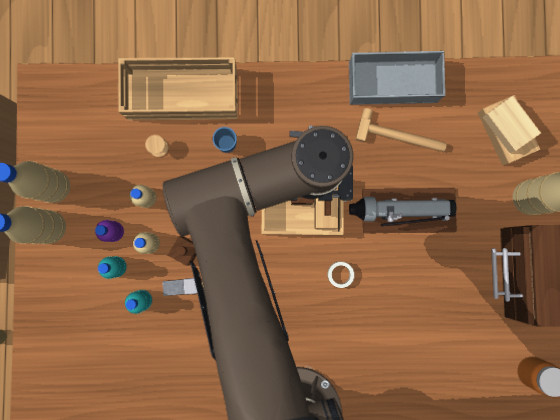

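{"api": "servo_tool", "payload": {
  "steps": [
    [4, -2, -3, -0.5, 0],
    [4, -3, -5, 0, 0],
    [4, -3, -5.5, 0, 0],
    [4, -3, -5.5, 0, 0],
    [4, -3, -5.5, 0, 0],
    [4, -3, -5.5, 0, 10],
    [4, 0, 0, 0, 10],
    [4, 0, 0, 0, 10.4]
  ]
}}

```text
time_s: 16.75
tcp_pos: [0.4146, 0.277, 0.1985]
eef_rot: [179.9, 0.0, -31.0]
contact_force: [-0.2, -0.7, 0.6]
gripper_width: 0.0395
```

```bash
python3 -c "
from h import *
go(.428-.026,.2865+.016,.2,-31.5)"
```

```text
spin 0.5 | tool cm after spin: [-2.41 -1.51 -0.16] | before spin: [-2.39 -1.53 -0.16]
```

{"api": "servo_tool", "payload": {
  "steps": [
    [4, -2.4, -1.5, 0, 0.5],
    [4, 0, 0, 0, 0],
    [4, 0, 0, 0, 0]
  ]
}}

```text
time_s: 17.12
tcp_pos: [0.4024, 0.3012, 0.1988]
eef_rot: [179.9, 0.0, -31.2]
contact_force: [0.2, 0.1, 0.1]
gripper_width: 0.0398
```

```bash
python3 -c "
from h import *
s=r.get_state();print(s['tcp_pos'],s['eef_rot'])
snap('wrist','w10')"
```

```text
[0.40238219 0.30120876 0.19883522] [ 1.79910017e+02  4.06166915e-03 -3.12468804e+01]
```

View pics/w10.png

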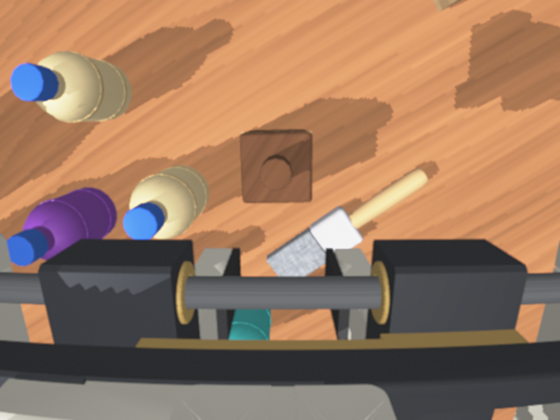

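```bash
python3 -c "
from h import *
P=p2w('wrist',[(241,133),(311,133),(311,202),(241,202)],.07);print(P.mean(0))
print(p2w('wrist',[(276,172),(144,221),(35,82)],[.1,.115,.115]))
x,y=P.mean(0)[:2]
go(x,y,.077)"
```

```text
[0.42857244 0.29038508 0.07      ]
[[0.42955477 0.28919862 0.1       ]
 [0.45080857 0.38722415 0.115     ]
 [0.5707127  0.39515783 0.115     ]]
spin 0.0 | tool cm after spin: [ 2.78 -0.45 12.2 ] | before spin: [ 2.78 -0.45 12.2 ]
```

{"api": "servo_tool", "payload": {
  "steps": [
    [4, 2.8, -0.4, 3, 0],
    [4, 0, 0, 4, 0],
    [4, 0, 0, 3, 0],
    [4, 0, 0, 2.2, 0],
    [4, 0, 0, 0, 0],
    [2, 0, 0, 0, 0],
    [2, 0, 0, 0, 0],
    [2, 0, 0, 0, 0]
  ]
}}

```text
time_s: 18.18
tcp_pos: [0.429, 0.2909, 0.0786]
eef_rot: [-179.9, -0.0, -31.3]
contact_force: [-0.3, -0.6, 4.1]
gripper_width: 0.023
```

{"api": "servo_tool", "payload": {
  "steps": [
    [2, 0, 0, 0, 0],
    [2, 0, 0, 0, 0],
    [2, 0, 0, -2, 0],
    [2, 0, 0, -4, 0],
    [2, 0, 0, -5, 0],
    [2, 0, 0, 0, 0],
    [2, 0, 0, 0, 0]
  ]
}}

```text
time_s: 19.05
tcp_pos: [0.4281, 0.2902, 0.1873]
eef_rot: [-180.0, 0.0, -31.3]
contact_force: [-0.4, -0.1, -2.1]
gripper_width: 0.0231
```

```bash
python3 -c "
from h import *
snap('wrist','w11')
s=r.get_state();print(s['tcp_pos'],s['contact_force'])
go(.511,-.021,.19,-1.2)"
```

```text
[0.42793648 0.28994794 0.18661571] [ 0.06713767  0.30133204 -1.17192272]
spin -30.1 | tool cm after spin: [ 8.96 30.91 -0.32] | before spin: [23.25 22.25 -0.32]
```

View pics/w11.png

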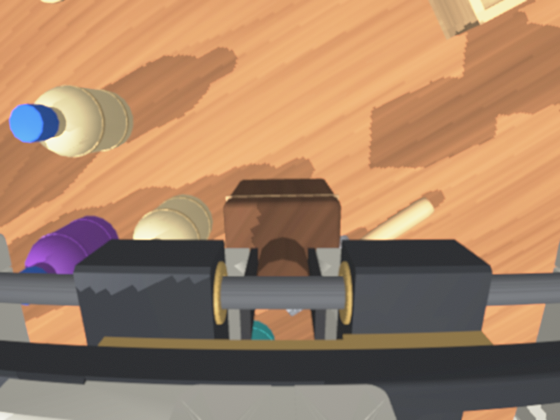

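{"api": "servo_tool", "payload": {
  "steps": [
    [2, 0, 0, 0, -10],
    [2, 0, 0, 0, -10],
    [2, 0, 2, 0, -10],
    [2, 1, 4, 0, 0],
    [2, 1.5, 5, 0, 0],
    [2, 2, 5, 0, 0],
    [2, 2, 5, 0, 0],
    [2, 1.5, 4, 0, 0]
  ]
}}

```text
time_s: 20.1
tcp_pos: [0.4992, 0.037, 0.1862]
eef_rot: [179.9, 0.1, -1.3]
contact_force: [1.5, 0.8, -1.5]
gripper_width: 0.0236
```

```bash
python3 -c "
from h import *
go(.511,-.021,.16,-1.2)"
```

```text
spin -0.1 | tool cm after spin: [1.31 5.77 2.62] | before spin: [1.32 5.77 2.62]
```

{"api": "servo_tool", "payload": {
  "steps": [
    [2, 0.6, 2, 0, 0],
    [2, 0.6, 2, 0, 0],
    [2, 0, 1, 1.5, 0],
    [2, 0, 0, 1, 0],
    [2, 0, 0, 0, 0],
    [2, 0, 0, 0, 0]
  ]
}}

```text
time_s: 20.85
tcp_pos: [0.5105, -0.0105, 0.1626]
eef_rot: [180.0, -0.0, -1.2]
contact_force: [0.2, -0.7, -1.4]
gripper_width: 0.0234
```

```bash
python3 -c "
from h import *
snap('wrist','w12')
s=r.get_state();print(s['tcp_pos'],s['eef_rot'],s['contact_force'])
go(.511,-.021,.087,-1.2)"
```

```text
[ 0.5106434  -0.01048739  0.16282831] [-1.79996001e+02 -2.90105095e-02 -1.23118870e+00] [ 0.11704437  0.31159482 -0.61641217]
spin -0.0 | tool cm after spin: [0.05 1.05 7.58] | before spin: [0.05 1.05 7.58]
```

View pics/w12.png

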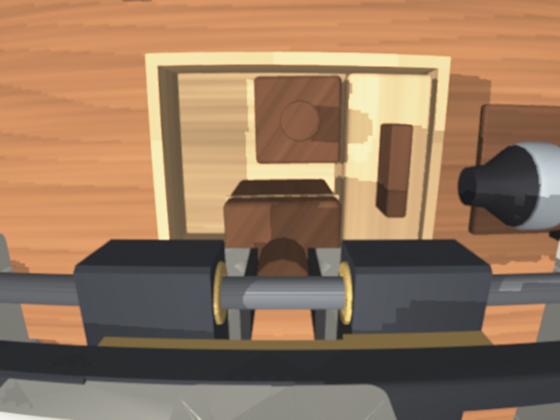

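{"api": "servo_tool", "payload": {
  "steps": [
    [2, 0, 1.05, 0, 0],
    [2, 0, 0, 2, 0],
    [2, 0, 0, 2, 0],
    [2, 0, 0, 2, 0],
    [2, 0, 0, 1, 0],
    [2, 0, 0, 0.3, 0],
    [2, 0, 0, 0.3, 0],
    [2, 0, 0, 0, 0]
  ]
}}

```text
time_s: 21.9
tcp_pos: [0.5105, -0.0216, 0.087]
eef_rot: [-180.0, -0.0, -1.3]
contact_force: [0.2, 0.5, -1.4]
gripper_width: 0.0229
```

{"api": "servo_tool", "payload": {
  "steps": [
    [2, 0, 0, 0.1, 0],
    [2, 0, 0, 0, 0],
    [2, 0, 0, 0, 0]
  ]
}}

```text
time_s: 22.28
tcp_pos: [0.5107, -0.0216, 0.0866]
eef_rot: [180.0, -0.1, -1.3]
contact_force: [-2.3, -0.7, 5.3]
gripper_width: 0.0232
```

{"api": "servo_tool", "payload": {
  "steps": [
    [3.6, 0, 0, 0, 0],
    [3.6, 0, 0, 0, 0],
    [3.6, 0, 0, 0, 0],
    [3.6, 0, 0, -3, 0],
    [3.6, 0, 0, -4, 0],
    [3.6, 0, 0, -5, 0],
    [4.5, 0, 0, -2, 0],
    [4.5, 0, 0, 0, 0]
  ]
}}

```text
time_s: 23.28
tcp_pos: [0.5111, -0.0213, 0.2273]
eef_rot: [-179.9, -0.2, -1.3]
contact_force: [-0.4, 0.6, -0.5]
gripper_width: 0.0447
```

```bash
python3 -c "
from h import *
snap('wrist','w13')
go(.54,.396,.22,-1.2)"
```

```text
spin -0.1 | tool cm after spin: [  2.1  -41.8    0.62] | before spin: [  2.03 -41.8    0.62]
```

View pics/w13.png

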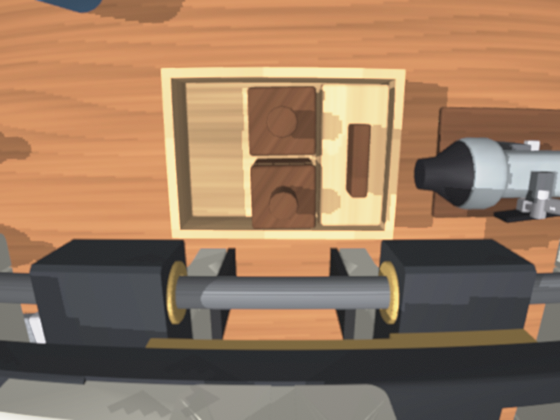

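{"api": "servo_tool", "payload": {
  "steps": [
    [4.5, 0, -4, 0, 0],
    [4.5, 0.4, -6, 0, 0],
    [4.5, 0.4, -6, 0, 0],
    [4.5, 0.4, -6, 0, 0],
    [4.5, 0.4, -6, 0, 0],
    [4.5, 0.4, -6, 0, 0],
    [4.5, 0, -5, 0, 0],
    [4.5, 0, -2.8, 0, 0]
  ]
}}

```text
time_s: 24.32
tcp_pos: [0.5387, 0.3979, 0.2229]
eef_rot: [179.9, 0.1, -1.2]
contact_force: [0.4, -0.8, -0.7]
gripper_width: 0.0454
```

{"api": "servo_tool", "payload": {
  "steps": [
    [4.5, 0, 0, 0, 0],
    [4.5, 0, 0, 0, 0]
  ]
}}

```text
time_s: 24.58
tcp_pos: [0.5391, 0.3951, 0.2241]
eef_rot: [179.9, 0.1, -1.3]
contact_force: [-0.4, -0.3, 0.7]
gripper_width: 0.0449
```

```bash
python3 -c "
from h import *
s=r.get_state();print(s['tcp_pos'],s['eef_rot'])
snap('wrist','w14')"
```

```text
[0.53910294 0.39513756 0.22411529] [ 1.79896249e+02  8.95803558e-02 -1.28517034e+00]
```

View pics/w14.png

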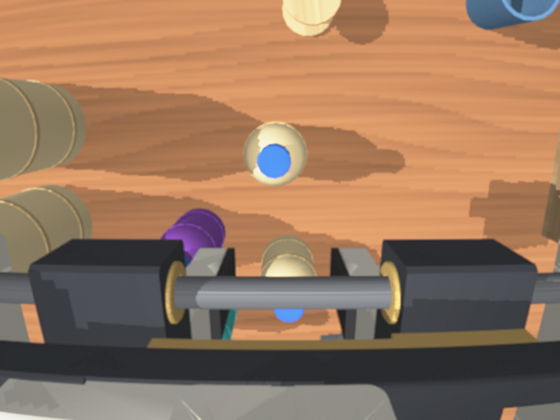

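```bash
python3 -c "
from h import *
P=p2w('wrist',[(274.5,161),(288,310)],.115);print(P)
go(P[0][0],P[0][1],.088)"
```

```text
[[0.57512631 0.39984941 0.115     ]
 [0.44931174 0.39204267 0.115     ]]
spin 0.0 | tool cm after spin: [ 3.58 -0.6  13.67] | before spin: [ 3.58 -0.6  13.67]
```

{"api": "servo_tool", "payload": {
  "steps": [
    [4.5, 3.6, -0.4, 3, 0],
    [4.5, 0, 0, 4, 0],
    [4.5, 0, 0, 3.5, 0],
    [4.5, 0, 0, 2.9, 0],
    [4.5, 0, 0, 0, 0],
    [2.2, 0, 0, 0, 0],
    [2.2, 0, 0, 0, 0],
    [2.2, 0, 0, 0, 0]
  ]
}}

```text
time_s: 25.62
tcp_pos: [0.5763, 0.3999, 0.0933]
eef_rot: [-179.9, -0.1, -1.3]
contact_force: [-0.1, 1.8, 2.2]
gripper_width: 0.0251
```

{"api": "servo_tool", "payload": {
  "steps": [
    [2.2, 0, 0, 0, 0],
    [2.2, 0, 0, 0, 0]
  ]
}}

```text
time_s: 25.88
tcp_pos: [0.5764, 0.4, 0.0932]
eef_rot: [-179.9, -0.1, -1.2]
contact_force: [-1.4, 1.5, 5.9]
gripper_width: 0.0252
```

{"api": "servo_tool", "payload": {
  "steps": [
    [2.2, 0, 0, -2, 0],
    [2.2, 0, 0, -4, 0],
    [2.2, 0, 0, -5, 0],
    [2.2, 0, 0, 0, 0],
    [2.2, 0, 0, 0, 0]
  ]
}}

```text
time_s: 26.5
tcp_pos: [0.5749, 0.3987, 0.2008]
eef_rot: [180.0, 0.1, -1.3]
contact_force: [-0.6, 0.3, -3.2]
gripper_width: 0.0249
```

```bash
python3 -c "
from h import *
s=r.get_state();print(s['tcp_pos'],s['contact_force'])
snap('wrist','w15')
go(.5785,.043,.2)"
```

```text
[0.57488022 0.39865989 0.20078569] [-0.60941207  0.27972621 -3.18098735]
spin 0.0 | tool cm after spin: [ 1.19 35.52  0.05] | before spin: [ 1.19 35.52  0.05]
```

View pics/w15.png

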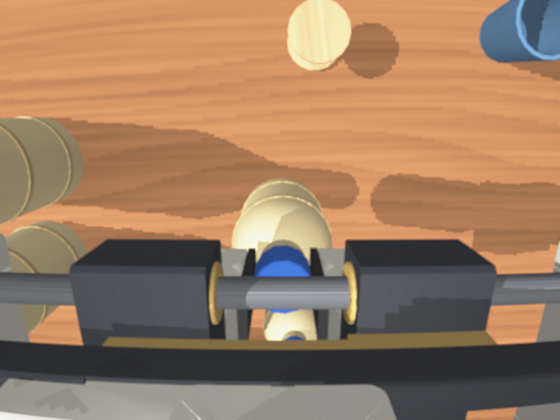

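{"api": "servo_tool", "payload": {
  "steps": [
    [2.2, 0, 2, 0, 0],
    [2.2, 0.2, 4, 0, 0],
    [2.2, 0.2, 5, 0, 0],
    [2.2, 0.2, 5, 0, 0],
    [2.2, 0.2, 5, 0, 0],
    [2.2, 0.2, 5, 0, 0],
    [2.2, 0, 4.5, 0, 0],
    [2.2, 0, 3, 0, 0]
  ]
}}

```text
time_s: 27.55
tcp_pos: [0.5768, 0.061, 0.2006]
eef_rot: [179.9, 0.1, -1.4]
contact_force: [1.0, 0.7, -1.7]
gripper_width: 0.0249
```

{"api": "servo_tool", "payload": {
  "steps": [
    [2.2, 0, 1.2, 1, 0],
    [2.2, 0, 0.5, 1.5, 0],
    [2.2, 0, 0, 0, 0],
    [2.2, 0, 0, 0, 0]
  ]
}}

```text
time_s: 28.05
tcp_pos: [0.5778, 0.0476, 0.1762]
eef_rot: [180.0, 0.0, -1.2]
contact_force: [0.8, 0.1, -1.5]
gripper_width: 0.0249
```

```bash
python3 -c "
from h import *
s=r.get_state();print(s['tcp_pos'],s['eef_rot'],s['contact_force'])
snap('wrist','w16')
go(.5775,.0415,.102,-1.2)"
```

```text
[0.57782411 0.0476119  0.17622513] [ 1.79976502e+02  2.92415477e-02 -1.22883377e+00] [ 0.76903719  0.08959558 -1.45547733]
spin -0.0 | tool cm after spin: [-0.04  0.62  7.46] | before spin: [-0.04  0.62  7.46]
```

View pics/w16.png

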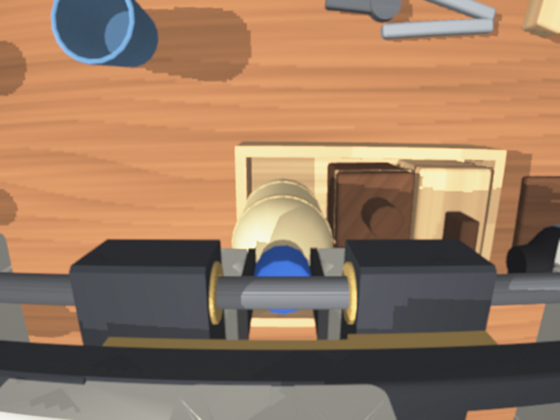

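```bash
python3 -c "
from h import *
print(p2w('wrist',[(237,147),(248,157),(329,167)],[.06,.06,.078]))
"
```

```text
[[0.62451164 0.0814457  0.06      ]
 [0.61667231 0.07335087 0.06      ]
 [0.61015551 0.01328543 0.078     ]]
```

{"api": "servo_tool", "payload": {
  "steps": [
    [2.2, 0, 0.5, 0, 0],
    [2.2, 0, 0, 2, 0],
    [2.2, 0, 0, 2, 0],
    [2.2, 0, 0, 2, 0],
    [2.2, 0, 0, 1, 0],
    [2.2, 0, 0, 0.4, 0],
    [2.2, 0, 0, 0, 0]
  ]
}}

```text
time_s: 28.98
tcp_pos: [0.5779, 0.042, 0.1029]
eef_rot: [-180.0, -0.0, -1.3]
contact_force: [-0.2, 0.0, -1.3]
gripper_width: 0.0251
```

{"api": "servo_tool", "payload": {
  "steps": [
    [2.2, 0, 0, 0.2, 0],
    [2.2, 0, 0, 0, 0],
    [2.2, 0, 0, 0, 0]
  ]
}}

```text
time_s: 29.35
tcp_pos: [0.5782, 0.0421, 0.1012]
eef_rot: [-180.0, -0.1, -1.3]
contact_force: [0.3, 0.3, 1.7]
gripper_width: 0.025
```

{"api": "servo_tool", "payload": {
  "steps": [
    [3.8, 0, 0, 0.05, 0],
    [3.8, 0, 0, 0, 0],
    [3.8, 0, 0, 0, 0],
    [3.8, 0, 0, -3, 0],
    [3.8, 0, 0, -4, 0],
    [3.8, 0, 0, -5, 0],
    [4.5, 0, 0, 0, 0],
    [4.5, 0, 0, 0, 0]
  ]
}}

```text
time_s: 30.35
tcp_pos: [0.5773, 0.0419, 0.2199]
eef_rot: [-180.0, 0.0, -1.3]
contact_force: [0.6, -0.8, -0.6]
gripper_width: 0.0445
```

```bash
python3 -c "
from h import *
snap('wrist','w17')
go(.418,.389,.22,-1.2)"
```

```text
spin -0.1 | tool cm after spin: [-16.62 -34.38  -0.07] | before spin: [-16.68 -34.35  -0.07]
```

View pics/w17.png

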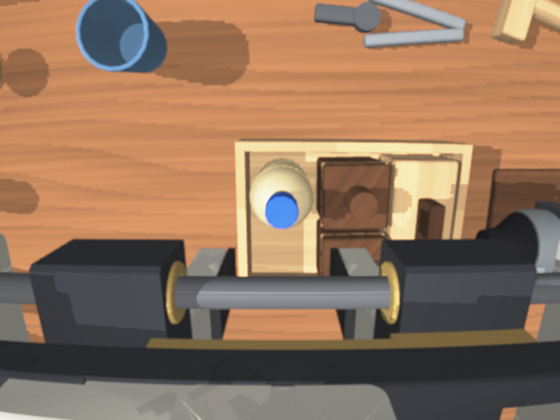

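{"api": "servo_tool", "payload": {
  "steps": [
    [4.5, -1, -3, 0, 0],
    [4.5, -2.5, -5, 0, 0],
    [4.5, -2.5, -5, 0, 0],
    [4.5, -2.5, -5, 0, 0],
    [4.5, -2.5, -5, 0, 0],
    [4.5, -2.5, -5, 0, 0],
    [4.5, -2, -4, 0, 0],
    [4.5, -1.1, -2.3, 0, 0]
  ]
}}

```text
time_s: 31.4
tcp_pos: [0.4178, 0.3899, 0.2184]
eef_rot: [179.9, 0.1, -1.2]
contact_force: [0.2, -0.9, -0.2]
gripper_width: 0.0454
```

{"api": "servo_tool", "payload": {
  "steps": [
    [4.5, 0, 0, 0, 0],
    [4.5, 0, 0, 0, 0]
  ]
}}

```text
time_s: 31.65
tcp_pos: [0.4191, 0.3879, 0.219]
eef_rot: [179.9, 0.1, -1.3]
contact_force: [-0.5, 0.0, 0.6]
gripper_width: 0.0451
```

```bash
python3 -c "
from h import *
s=r.get_state();print(s['tcp_pos'],s['eef_rot'])
snap('wrist','w18')"
```

```text
[0.41911913 0.38787448 0.21899894] [ 1.79895824e+02  5.65863451e-02 -1.27653060e+00]
```

View pics/w18.png

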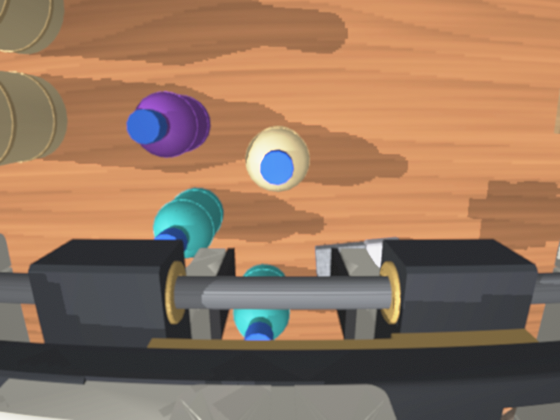

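```bash
python3 -c "
from h import *
P=p2w('wrist',[(277.5,167.5),(145,127),(172,243),(258,333)],.115);print(P)
go(P[0][0],P[0][1],.092)"
```

```text
[[0.45100935 0.39046076 0.115     ]
 [0.48343689 0.48643372 0.115     ]
 [0.39358774 0.47521536 0.115     ]
 [0.3109374  0.41076761 0.115     ]]
spin 0.0 | tool cm after spin: [ 3.16 -0.37 12.73] | before spin: [ 3.16 -0.37 12.73]
```

{"api": "servo_tool", "payload": {
  "steps": [
    [4.5, 3.2, -0.2, 3, 0],
    [4.5, 0, 0, 4, 0],
    [4.5, 0, 0, 3.5, 0],
    [4.5, 0, 0, 2.2, 0],
    [4.5, 0, 0, 0, 0],
    [2.2, 0, 0, 0, 0],
    [2.2, 0, 0, 0, 0],
    [2.2, 0, 0, 0, 0]
  ]
}}

```text
time_s: 32.7
tcp_pos: [0.4519, 0.3906, 0.0943]
eef_rot: [-179.9, -0.1, -1.3]
contact_force: [-0.4, 1.1, 1.7]
gripper_width: 0.0254
```

{"api": "servo_tool", "payload": {
  "steps": [
    [2.2, 0, 0, 0, 0],
    [2.2, 0, 0, 0, 0]
  ]
}}

```text
time_s: 32.95
tcp_pos: [0.452, 0.3907, 0.0942]
eef_rot: [-179.9, -0.1, -1.3]
contact_force: [-0.2, 1.2, 6.0]
gripper_width: 0.0248
```

{"api": "servo_tool", "payload": {
  "steps": [
    [2.2, 0, 0, -2, 0],
    [2.2, 0, 0, -4, 0],
    [2.2, 0, 0, -5, 0],
    [2.2, 0, 0, 0, 0],
    [2.2, 0, 0, 0, 0]
  ]
}}

```text
time_s: 33.58
tcp_pos: [0.4507, 0.3892, 0.2022]
eef_rot: [180.0, 0.1, -1.3]
contact_force: [-0.4, -0.6, -3.0]
gripper_width: 0.025
```

```bash
python3 -c "
from h import *
s=r.get_state();print(s['tcp_pos'],s['contact_force'])
snap('wrist','w19')
go(.511,.0425,.2)"
```

```text
[0.45068461 0.38924798 0.20224687] [-0.43302238 -0.60794901 -2.98067019]
spin 0.0 | tool cm after spin: [ 6.83 34.5   0.21] | before spin: [ 6.83 34.5   0.21]
```

View pics/w19.png

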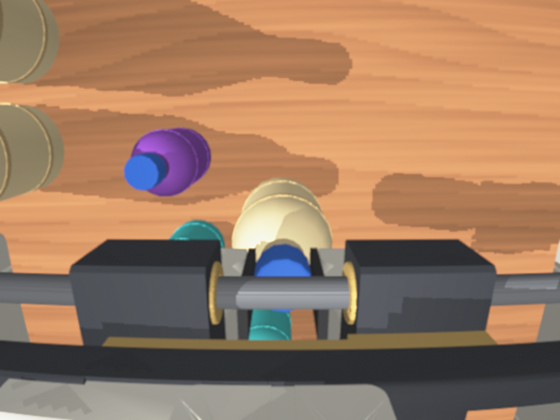

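{"api": "servo_tool", "payload": {
  "steps": [
    [2.2, 0.5, 2, 0, 0],
    [2.2, 1, 4, 0, 0],
    [2.2, 1, 5, 0, 0],
    [2.2, 1, 5, 0, 0],
    [2.2, 1, 5, 0, 0],
    [2.2, 1, 5, 0, 0],
    [2.2, 0.8, 4, 0, 0],
    [2.2, 0.5, 2.5, 0, 0]
  ]
}}

```text
time_s: 34.62
tcp_pos: [0.5111, 0.0605, 0.202]
eef_rot: [179.9, 0.1, -1.4]
contact_force: [0.9, 0.4, -1.5]
gripper_width: 0.0253
```

{"api": "servo_tool", "payload": {
  "steps": [
    [2.2, 0, 1.2, 1, 0],
    [2.2, 0, 0.5, 1.5, 0],
    [2.2, 0, 0, 0, 0],
    [2.2, 0, 0, 0, 0]
  ]
}}

```text
time_s: 35.12
tcp_pos: [0.5117, 0.047, 0.1779]
eef_rot: [180.0, 0.0, -1.2]
contact_force: [-1.5, -0.0, -1.8]
gripper_width: 0.0249
```

```bash
python3 -c "
from h import *
s=r.get_state();print(s['tcp_pos'],s['eef_rot'],s['contact_force'])
snap('wrist','w20')
go(.511,.0425,.1022,-1.2)"
```

```text
[0.51170924 0.04696266 0.17786671] [ 1.79978362e+02  2.27396977e-02 -1.22991546e+00] [-1.48675647 -0.01571345 -1.80933948]
spin -0.0 | tool cm after spin: [-0.08  0.46  7.6 ] | before spin: [-0.08  0.46  7.6 ]
```

View pics/w20.png

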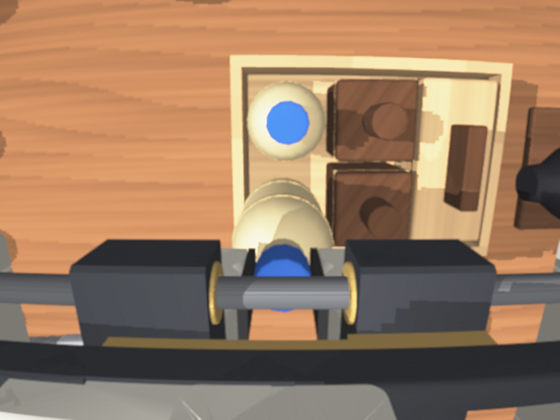

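{"api": "servo_tool", "payload": {
  "steps": [
    [2.2, 0, 0.4, 0, 0],
    [2.2, 0, 0, 2, 0],
    [2.2, 0, 0, 2, 0],
    [2.2, 0, 0, 2, 0],
    [2.2, 0, 0, 1, 0],
    [2.2, 0, 0, 0.4, 0],
    [2.2, 0, 0, 0, 0]
  ]
}}

```text
time_s: 36.05
tcp_pos: [0.5119, 0.0425, 0.1044]
eef_rot: [-180.0, -0.0, -1.3]
contact_force: [0.1, 0.1, -1.5]
gripper_width: 0.0253
```

{"api": "servo_tool", "payload": {
  "steps": [
    [2.2, 0, 0, 0.2, 0],
    [2.2, 0, 0, 0.05, 0],
    [2.2, 0, 0, 0, 0]
  ]
}}

```text
time_s: 36.42
tcp_pos: [0.5121, 0.0426, 0.1022]
eef_rot: [-180.0, -0.1, -1.3]
contact_force: [-0.3, 0.8, 3.1]
gripper_width: 0.025
```

{"api": "servo_tool", "payload": {
  "steps": [
    [3.8, 0, 0, 0, 0],
    [3.8, 0, 0, 0, 0],
    [3.8, 0, 0, 0, 0],
    [3.8, 0, 0, -3, 0],
    [3.8, 0, 0, -4, 0],
    [3.8, 0, 0, -5, 0],
    [3.8, 0, 0, -3, 0],
    [3.8, 0, 0, 0, 0]
  ]
}}

```text
time_s: 37.42
tcp_pos: [0.5129, 0.0428, 0.2542]
eef_rot: [-179.9, -0.3, -1.3]
contact_force: [0.5, -0.4, -0.2]
gripper_width: 0.0382
```

```bash
python3 -c "
from h import *
go(.507,-.31,.25,-91)"
```

```text
spin 89.7 | tool cm after spin: [ 3.528e+01 -3.000e-02  3.600e-01] | before spin: [ 0.2  35.28  0.36]
```

{"api": "servo_tool", "payload": {
  "steps": [
    [3.8, -0.5, 3, 0, 0],
    [3.8, -0.8, 5, 0, 0],
    [3.8, -0.8, 5, 0, 0],
    [3.8, -0.8, 5, 0, 0],
    [3.8, -0.8, 5, 0, 0],
    [3.8, -0.8, 4, 0, 0],
    [3.8, -0.8, 4, 0, 0],
    [3.8, -0.4, 1, 0, 0]
  ],
  "squeeze": 25
}}

```text
time_s: 38.42
tcp_pos: [0.4463, -0.2779, 0.2502]
eef_rot: [-180.0, 0.1, -1.4]
contact_force: [-1.0, 0.2, -0.2]
gripper_width: 0.038
```

{"api": "servo_tool", "payload": {
  "steps": [
    [3.8, 0, 0, 0, 0],
    [3.8, 0, 0, 0, 0]
  ]
}}

```text
time_s: 38.67
tcp_pos: [0.4476, -0.2755, 0.2513]
eef_rot: [-180.0, 0.0, -1.3]
contact_force: [0.6, 0.4, 0.5]
gripper_width: 0.0383
```

```bash
python3 -c "
from h import *
s=r.get_state();print(s['tcp_pos'],s['eef_rot'])
snap('wrist','w21')
snap('top','t21')
"
```

```text
[ 0.44756505 -0.27551098  0.25129919] [-1.79985677e+02  1.36006354e-02 -1.25609185e+00]
```

View pics/w21.png

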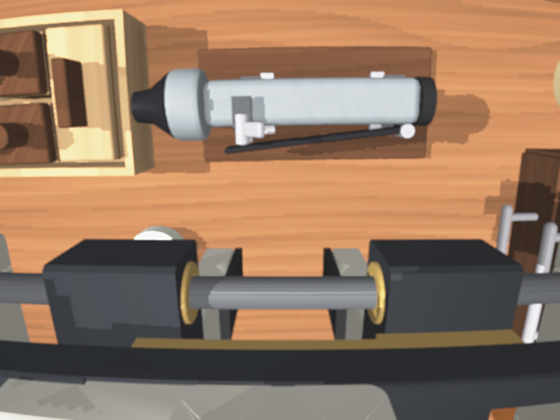

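View pics/t21.png

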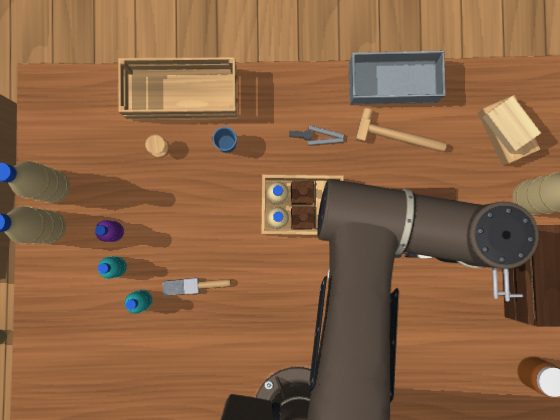

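```bash
python3 -c "
import cv2
im=cv2.imread('pics/w21_raw.png')[40:170,190:450]
cv2.imwrite('pics/c.png',cv2.resize(im,None,fx=3,fy=3,interpolation=cv2.INTER_CUBIC))"
```

```text
(no output)
```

View pics/c.png

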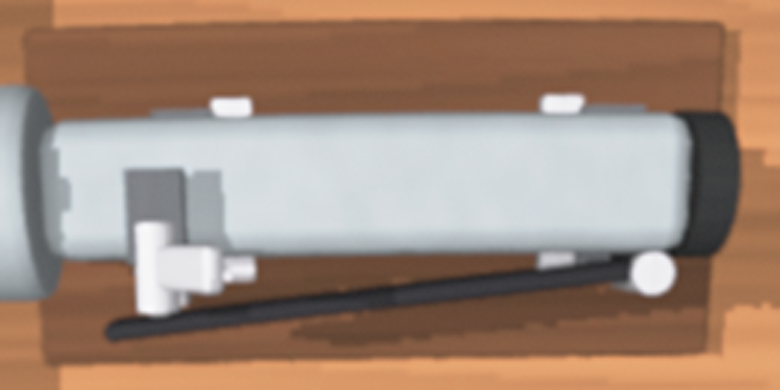

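```bash
python3 -c "
from h import *
f=lambda l:[(190+x/3,40+y/3) for x,y in l]
np.set_printoptions(precision=4,suppress=True)
print(p2w('wrist',f([(152,267),(152,222),(152,316),(220,268),(220,248),(220,292),(255,268)]),[.102,.102,.102,.132,.132,.132,.12])[:,:2])
print('handle',p2w('wrist',f([(50,122),(690,114),(690,250),(60,258)]),.095)[:,:2])
print('paddle outer',p2w('wrist',f([(110,340),(400,303),(640,268)]),.087)[:,:2])
"
```

```text
[[ 0.5067 -0.2412]
 [ 0.5191 -0.2418]
 [ 0.493  -0.2406]
 [ 0.5069 -0.262 ]
 [ 0.5119 -0.2622]
 [ 0.5009 -0.2618]
 [ 0.5063 -0.2707]]
handle [[ 0.5477 -0.2134]
 [ 0.5472 -0.3947]
 [ 0.509  -0.3968]
 [ 0.5098 -0.2139]]
paddle outer [[ 0.4851 -0.2258]
 [ 0.4942 -0.3129]
 [ 0.5036 -0.3849]]
```

{"api": "servo_tool", "payload": {
  "steps": [
    [0, 1, 0.4, 0, 10],
    [0, 0, 0, 0, 10],
    [0, 0, 0, 0, 10],
    [0, 0, 0, 0, 10],
    [0, 0, 0, 0, 10],
    [0, 0, 0, 0, 10],
    [0, 0, 0, 0, 10],
    [0, 0, 0, 0, 10]
  ]
}}

```text
time_s: 39.78
tcp_pos: [0.4577, -0.2796, 0.2517]
eef_rot: [-180.0, -0.0, -81.5]
contact_force: [0.5, 0.1, -0.2]
gripper_width: 0.0003
```

{"api": "servo_tool", "payload": {
  "steps": [
    [0, 0, 0, 0, 9.7],
    [0, 0, 0, 0, 0],
    [0, 0, 0, 0, 0]
  ]
}}

```text
time_s: 40.15
tcp_pos: [0.4576, -0.28, 0.2516]
eef_rot: [-180.0, 0.0, -90.7]
contact_force: [0.7, 0.1, -0.0]
gripper_width: 0.0004
```

```bash
python3 -c "
from h import *
print(r.get_state()['joints'])
go(.507,-.292,.116,-91)
"
```

```text
[-1.05202083e+01  6.52836446e+00 -1.45608198e+01 -2.93301980e-03
 -6.88988636e+01  9.79467238e+00]
spin 0.3 | tool cm after spin: [ 1.11 -4.96 13.56] | before spin: [ 1.13 -4.95 13.56]
```

{"api": "servo_tool", "payload": {
  "steps": [
    [0, 1.1, -2.5, 0, 0.3],
    [0, 0, -2.5, 2, 0],
    [0, 0, 0, 4, 0],
    [0, 0, 0, 3, 0],
    [0, 0, 0, 0, 0],
    [0, 0, 0, 0, 0]
  ]
}}

```text
time_s: 40.9
tcp_pos: [0.5079, -0.2928, 0.1629]
eef_rot: [-179.9, -0.0, -91.2]
contact_force: [-0.5, 0.6, 0.9]
gripper_width: 0.0003
```

```bash
python3 -c "
from h import *
snap('wrist','w22')
snap('scene','s22',(150,110,300,230),4)
go(.507,-.292,.116,-91)
"
```

```text
spin -0.2 | tool cm after spin: [-0.08  0.13  4.74] | before spin: [-0.08  0.13  4.74]
```

View pics/w22.png

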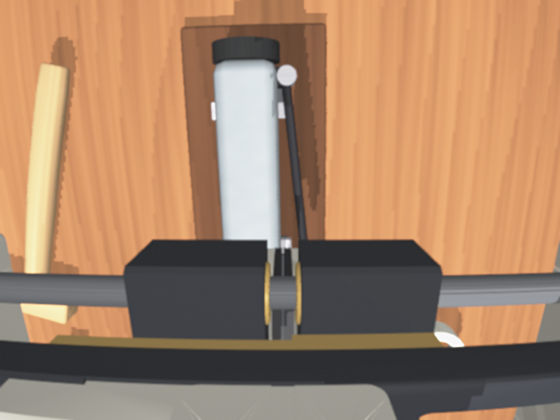

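View pics/s22.png

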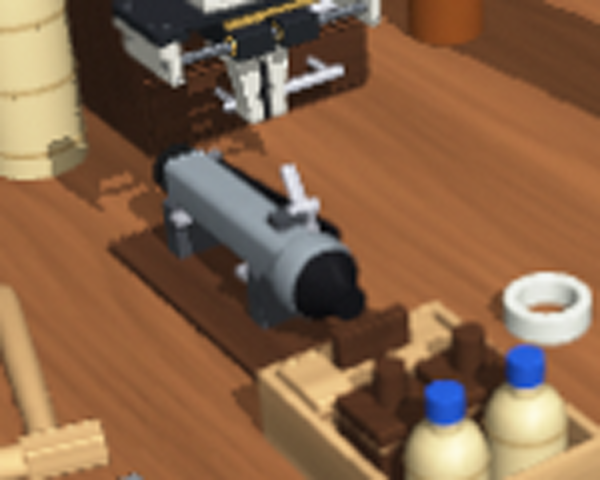

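{"api": "servo_tool", "payload": {
  "steps": [
    [0, 0, 0, 2, 0],
    [0, 0, 0, 2.7, 0],
    [0, 0, 0, 0, 0],
    [0, -0.8, 0, 0, 0],
    [0, 0, 0, 0, 0]
  ]
}}

```text
time_s: 41.62
tcp_pos: [0.5082, -0.2842, 0.1161]
eef_rot: [-179.9, -0.0, -91.2]
contact_force: [0.0, 0.1, 0.3]
gripper_width: 0.0006
```

{"api": "servo_tool", "payload": {
  "steps": [
    [0, -0.6, 0, 0, 0],
    [0, -0.6, 0, 0, 0],
    [0, 0, 0, 0, 0]
  ]
}}

```text
time_s: 42.0
tcp_pos: [0.5079, -0.2722, 0.1151]
eef_rot: [-180.0, -0.0, -91.2]
contact_force: [-0.0, -1.0, 1.0]
gripper_width: 0.0003
```

{"api": "servo_tool", "payload": {
  "steps": [
    [0, -0.5, 0, 0, 0],
    [0, -0.5, 0, 0, 0],
    [0, -0.5, 0, 0, 0],
    [0, 0, 0, 0, 0]
  ]
}}

```text
time_s: 42.5
tcp_pos: [0.5078, -0.2569, 0.1144]
eef_rot: [180.0, 0.0, -91.3]
contact_force: [-0.1, -0.2, 0.5]
gripper_width: 0.0005
```

{"api": "servo_tool", "payload": {
  "steps": [
    [0, -0.4, 0, 0, 0],
    [0, -0.4, 0, 0, 0],
    [0, 0, 0, 0, 0]
  ]
}}

```text
time_s: 42.88
tcp_pos: [0.508, -0.2493, 0.1145]
eef_rot: [180.0, 0.0, -91.3]
contact_force: [-0.3, -2.8, -1.0]
gripper_width: 0.0007
```

```bash
python3 -c "
from h import *
snap('scene','s23',(150,110,300,230),4)
"
```

```text
(no output)
```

View pics/s23.png

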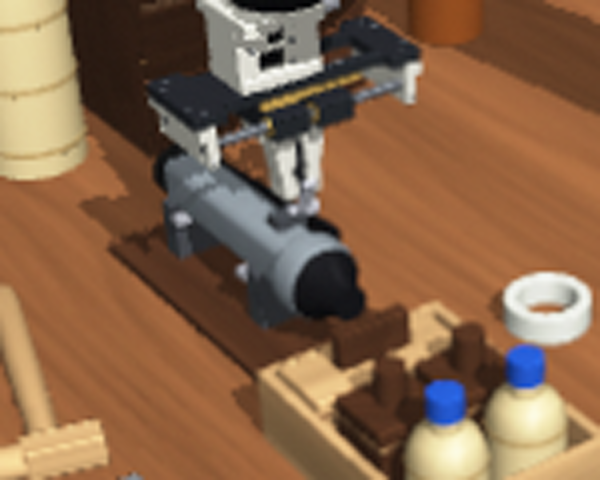

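{"api": "servo_tool", "payload": {
  "steps": [
    [0, -0.2, 0, 0, 0],
    [0, -0.2, 0, 0, 0],
    [0, 0, 0, 0, 0]
  ]
}}

```text
time_s: 43.3
tcp_pos: [0.5082, -0.2463, 0.1148]
eef_rot: [-180.0, -0.1, -91.3]
contact_force: [-0.8, -7.2, -0.5]
gripper_width: 0.0007
```

{"api": "servo_tool", "payload": {
  "steps": [
    [0, -0.1, 0, 0, 0],
    [0, -0.1, 0, 0, 0],
    [0, 0, 0, 0, 0]
  ]
}}

```text
time_s: 43.68
tcp_pos: [0.5083, -0.2455, 0.1151]
eef_rot: [-180.0, -0.2, -91.3]
contact_force: [-1.8, -14.1, -0.7]
gripper_width: 0.0007
```

At the hard stop (14 N, where geometry predicted). Back off and look.

{"api": "servo_tool", "payload": {
  "steps": [
    [0, 1, 0, 0, 0],
    [0, 1.5, 0, 0, 0],
    [0, 0, 0, -4, 0],
    [0, 0, 0, -4, 0],
    [8, 3, 0, -2, 0],
    [8, 0, 0, 0, 0],
    [8, 0, 0, 0, 0]
  ]
}}

```text
time_s: 44.55
tcp_pos: [0.5066, -0.2984, 0.2138]
eef_rot: [180.0, 0.1, -91.3]
contact_force: [-0.3, -0.6, -0.8]
gripper_width: 0.0246
```

```bash
python3 -c "
from h import *
snap('scene','s24',(150,110,300,230),4)
snap('wrist','w24')
go(.5213,-.3165,.075,-90.8)
"
```

```text
spin -0.5 | tool cm after spin: [ 1.84 -1.53 13.85] | before spin: [ 1.83 -1.54 13.85]
```

View pics/s24.png

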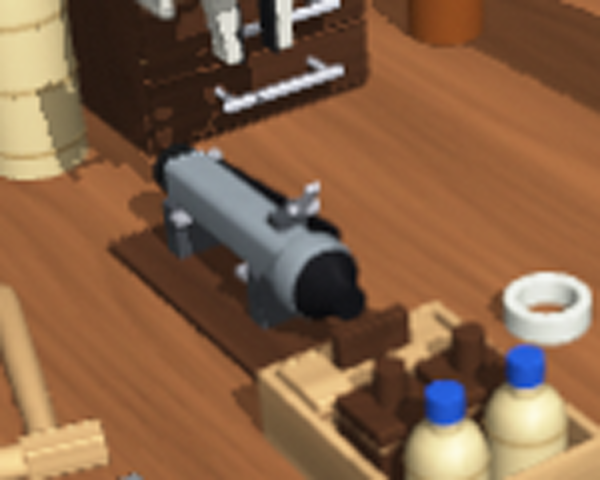

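View pics/w24.png

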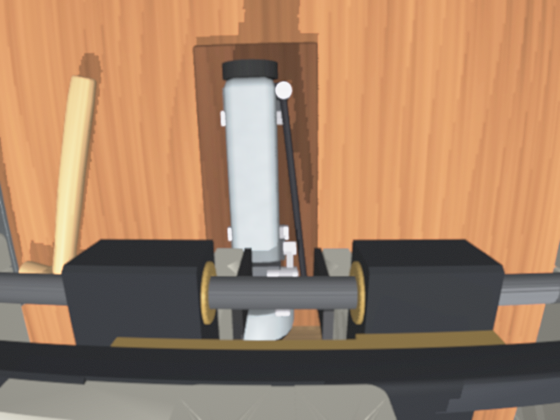

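{"api": "servo_tool", "payload": {
  "steps": [
    [8.4, 1.8, -1.5, 0, -0.5],
    [8.4, 0, 0, 3, 0],
    [8.4, 0, 0, 2, 0],
    [8.4, 0, 0, 0, 0],
    [8.4, 0, 0, 0, 0]
  ]
}}

```text
time_s: 45.28
tcp_pos: [0.522, -0.3167, 0.1651]
eef_rot: [-180.0, -0.0, -90.7]
contact_force: [0.5, -0.1, 0.3]
gripper_width: 0.081
```

```bash
python3 -c "
from h import *
snap('wrist','w25')
snap('scene','s25',(150,90,300,210),4)
go(.5213,-.3165,.056,-90.8)
"
```

```text
spin 0.0 | tool cm after spin: [-0.04  0.11 10.96] | before spin: [-0.04  0.11 10.96]
```

View pics/w25.png

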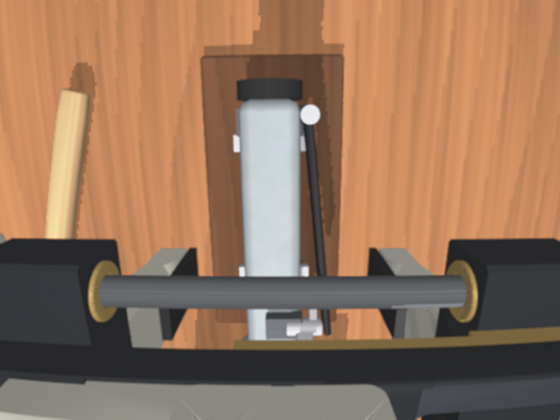

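{"api": "servo_tool", "payload": {
  "steps": [
    [8.4, 0, 0, 3, 0],
    [8.4, 0, 0, 3, 0],
    [8.4, 0, 0, 3, 0],
    [8.4, 0, 0, 1.9, 0],
    [8.4, 0, 0, 0, 0]
  ]
}}

```text
time_s: 46.0
tcp_pos: [0.5211, -0.3166, 0.0549]
eef_rot: [179.9, 0.0, -90.8]
contact_force: [-0.4, 0.4, 0.6]
gripper_width: 0.084
```

{"api": "servo_tool", "payload": {
  "steps": [
    [6.2, 0, 0, 0, 0],
    [6, 0, 0, 0, 0],
    [5.6, 0, 0, 0, 0],
    [5.6, 0, 0, 0, 0]
  ],
  "squeeze": 25
}}

```text
time_s: 46.5
tcp_pos: [0.5218, -0.3169, 0.056]
eef_rot: [-180.0, -0.0, -90.8]
contact_force: [-0.1, -0.1, -0.5]
gripper_width: 0.0565
```

{"api": "servo_tool", "payload": {
  "steps": [
    [4.5, 0, 0, 0, 0],
    [4.5, 0, 0, 0, 0],
    [4.5, 0, 0, 0, 0]
  ],
  "squeeze": 30
}}

```text
time_s: 46.88
tcp_pos: [0.5263, -0.3169, 0.0559]
eef_rot: [-179.6, -0.1, -90.7]
contact_force: [14.2, -0.4, -9.3]
gripper_width: 0.0477
```

{"api": "servo_tool", "payload": {
  "steps": [
    [4.5, 0, 0, 0, 0],
    [4.5, 0, 0, 0, 0],
    [4.5, 0, 0, 0, 0],
    [4.5, 0, 0, 0, 0],
    [4.5, 0, 0, 0, 0],
    [4.5, 0, 0, 0, 0],
    [4.5, 0, 0, 0, 0],
    [4.5, 0, 0, 0, 0]
  ]
}}

```text
time_s: 47.88
tcp_pos: [0.5262, -0.317, 0.0559]
eef_rot: [-179.6, -0.1, -90.7]
contact_force: [14.5, -0.8, -8.8]
gripper_width: 0.0472
```

{"api": "servo_tool", "payload": {
  "steps": [
    [4.5, 0, 0, 0, 0],
    [4.5, 0, 0, 0, 0],
    [4.5, 0, 0, 0, 0],
    [4.5, 0, 0, 0, 0],
    [4.5, 0, 0, 0, 0],
    [4.5, 0, 0, 0, 0],
    [4.5, 0, 0, 0, 0],
    [6, 0, 0, 0, 0]
  ]
}}

```text
time_s: 48.88
tcp_pos: [0.5236, -0.317, 0.0559]
eef_rot: [-179.9, -0.1, -90.7]
contact_force: [-1.9, -2.5, 1.7]
gripper_width: 0.0533
```

{"api": "servo_tool", "payload": {
  "steps": [
    [8.4, 0, 0, 0, 0],
    [8.4, 0, 0, 0, 0],
    [8.4, 0, 0, 0, 0],
    [8.4, 0, 0, 0, 0]
  ]
}}

```text
time_s: 49.38
tcp_pos: [0.5215, -0.3168, 0.0556]
eef_rot: [-180.0, 0.0, -90.8]
contact_force: [-0.1, -0.3, -0.2]
gripper_width: 0.0834
```

{"api": "servo_tool", "payload": {
  "steps": [
    [8.4, 0, 0, -3, 0],
    [8.4, 0, 0, -4, 0],
    [8.4, 0, 0, -4, 0],
    [0, 0, 0, -4, 0],
    [0, 0, 1.4, 0, 0],
    [0, -4, 0, 0, 0],
    [0, -4, 0, 0, 0],
    [0, -4, 0, 0, 0]
  ]
}}

```text
time_s: 50.38
tcp_pos: [0.5084, -0.1956, 0.2049]
eef_rot: [180.0, 0.0, -90.8]
contact_force: [0.2, 0.5, 0.3]
gripper_width: 0.0397
```

{"api": "servo_tool", "payload": {
  "steps": [
    [0, 0, 0, 0, 0],
    [0, 0, 0, 0, 0]
  ]
}}

```text
time_s: 50.62
tcp_pos: [0.5089, -0.1967, 0.2053]
eef_rot: [180.0, -0.0, -90.8]
contact_force: [0.3, -0.0, 0.1]
gripper_width: 0.0196
```

```bash
python3 -c "
from h import *
snap('wrist','w26')
go(.5075,-.196,.118,-90.8)
"
```

```text
spin 0.0 | tool cm after spin: [-0.1   0.15  8.73] | before spin: [-0.1   0.15  8.73]
```

View pics/w26.png

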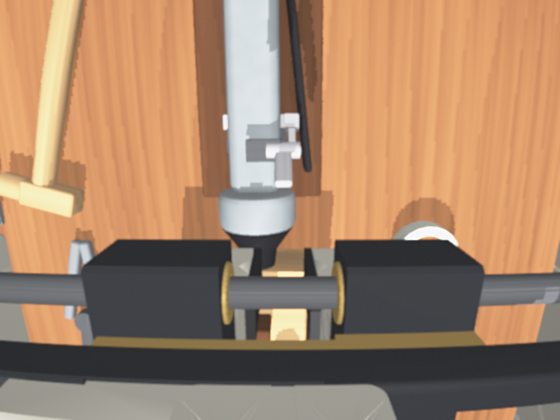

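```bash
python3 -c "
from h import *
print(p2w('wrist',[(284,186),(284,150),(258,234)],[.13,.102,.09]))
"
```

```text
[[ 0.50618642 -0.22160133  0.13      ]
 [ 0.50575902 -0.24289533  0.102     ]
 [ 0.52756642 -0.17487646  0.09      ]]
```

{"api": "servo_tool", "payload": {
  "steps": [
    [0, 0, 0.1, 2, 0],
    [0, 0, 0, 3, 0],
    [0, 0, 0, 2.5, 0],
    [0, 0, 0, 1.1, 0],
    [0, 0, 0, 0, 0]
  ]
}}

```text
time_s: 51.3
tcp_pos: [0.5079, -0.1972, 0.119]
eef_rot: [179.9, -0.0, -90.8]
contact_force: [0.4, -0.6, 1.0]
gripper_width: 0.0001
```

{"api": "servo_tool", "payload": {
  "steps": [
    [0, 0.6, 0, 0, 0],
    [0, 0.6, 0, 0, 0],
    [0, 0.6, 0, 0, 0],
    [0, 0.5, 0, 0, 0],
    [0, 0, 0, 0.3, 0],
    [0, 0, 0, 0, 0]
  ]
}}

```text
time_s: 52.05
tcp_pos: [0.5074, -0.2197, 0.1161]
eef_rot: [179.9, -0.0, -90.8]
contact_force: [-0.5, -0.0, 0.1]
gripper_width: 0.0004
```

{"api": "servo_tool", "payload": {
  "steps": [
    [0, 0.5, 0, 0, 0],
    [0, 0.5, 0, 0, 0],
    [0, 0.4, 0, 0, 0],
    [0, 0, 0, 0, 0],
    [0, 0, 0, 0, 0]
  ]
}}

```text
time_s: 52.68
tcp_pos: [0.5076, -0.2338, 0.1165]
eef_rot: [180.0, -0.0, -90.8]
contact_force: [-0.7, -0.5, -0.3]
gripper_width: 0.0003
```

{"api": "servo_tool", "payload": {
  "steps": [
    [0, 0.3, 0, 0, 0],
    [0, 0.2, 0, 0, 0],
    [0, 0, 0, 0, 0]
  ]
}}

```text
time_s: 53.05
tcp_pos: [0.5076, -0.2386, 0.1164]
eef_rot: [180.0, 0.0, -90.8]
contact_force: [-0.6, 2.1, -0.5]
gripper_width: 0.0002
```

{"api": "servo_tool", "payload": {
  "steps": [
    [0, 0.2, 0, 0, 0],
    [0, 0.2, 0, 0, 0],
    [0, 0, 0, 0, 0]
  ]
}}

```text
time_s: 53.42
tcp_pos: [0.5076, -0.2408, 0.1163]
eef_rot: [180.0, 0.2, -90.8]
contact_force: [0.3, 13.8, 1.3]
gripper_width: 0.0004
```

{"api": "servo_tool", "payload": {
  "steps": [
    [0, 0.1, 0, 0, 0],
    [0, 0.1, 0, 0, 0],
    [0, 0, 0, 0, 0]
  ]
}}

```text
time_s: 53.8
tcp_pos: [0.5076, -0.2413, 0.1161]
eef_rot: [-180.0, 0.3, -90.8]
contact_force: [0.6, 21.1, 4.2]
gripper_width: 0.0004
```

Hard stop. Back off, rise, and check everything.

{"api": "servo_tool", "payload": {
  "steps": [
    [0, -1, 0, 0, 0],
    [0, -0.8, 0, -1, 0],
    [0, 0, 0, -4, 0],
    [0, 0, 0, -5, 0],
    [0, 0, 0, -4, 0],
    [0, -3, 3, 0, 0],
    [0, 0, 0, 0, 0],
    [0, 0, 0, 0, 0]
  ]
}}

```text
time_s: 54.8
tcp_pos: [0.4785, -0.1965, 0.2574]
eef_rot: [-179.9, -0.0, -90.8]
contact_force: [0.3, -0.2, -0.3]
gripper_width: 0.0007
```

```bash
python3 -c "
from h import *
print(r.get_state()['tcp_pos'])
snap('wrist','w27')
snap('scene','s27')
snap('top','t27')
import cv2
im=cv2.imread('pics/s27_raw.png'); cv2.imwrite('pics/s27.png',cv2.resize(im[130:270,170:320],None,fx=4,fy=4,interpolation=cv2.INTER_CUBIC))
"
```

```text
[ 0.47848912 -0.19646389  0.25743939]
```

View pics/w27.png

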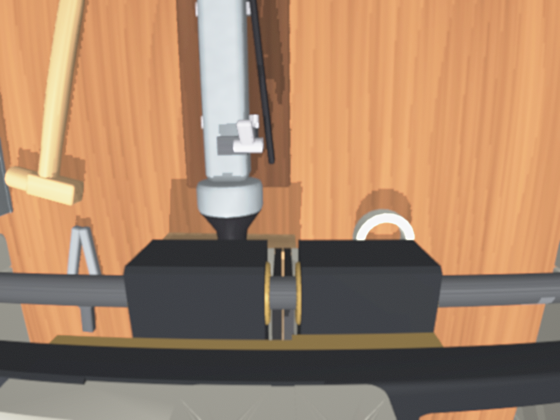

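View pics/s27.png

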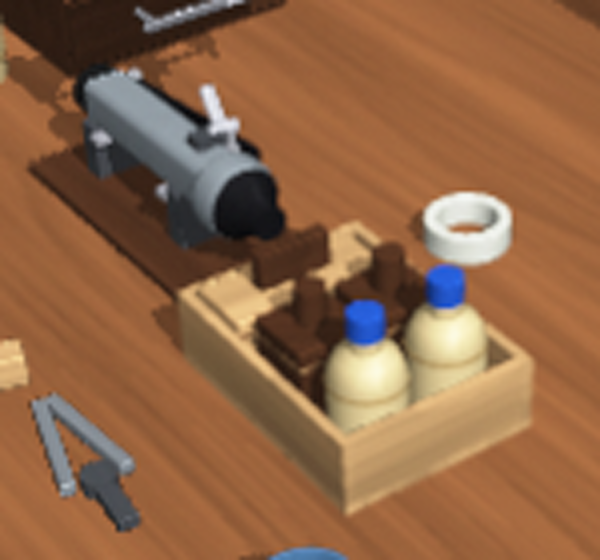

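View pics/t27.png

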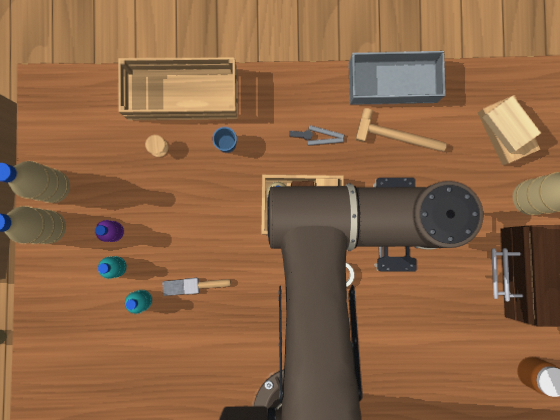

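The lever leans back, the paddle is sprung out, all five items stand upright in the box, and the bystanders haven't moved. Handing in.

```bash
python3 -c "
from plant import r
s=r.get_state();print(s['time_s'],s['contact_force']);print(r.close_job())"
```

```text
54.95 [-0.40964382 -0.17274998 -0.14334909]
the job is handed in; nothing more can be done
None
```

The job is done and handed in at about 55 s of the 200 s allowed. I packed the case, two caddies and two straw-wrapped bottles upright in the box. I then flipped the lever forward, squeezed the paddle for about 2 s, let it go and flipped the lever back.

**Blower checks:**
- **Lever:** it reached its hard stop both ways, at 14 N forward and 21 N back. The pictures show it leaning forward before the squeeze and back after.
- **Paddle:** the fingers closed to 47–48 mm, matching the stated 48 mm fully squeezed. The last picture shows it sprung out again.

**Last pictures:** the scene view shows all five items standing in the box, and the purple and turquoise bottles and other tools look unmoved. The arm hid most of the box in the last top view. The robot was touching nothing.

**Disagreement:** the wrist and top cameras differed by 2–3 mm in y. I went by where the objects sat in the jaws and the wrist view of the box, and everything fitted with gaps.

I never saw the case or a caddy get knocked aside.

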